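# Charge the vibratory finishing bowl, close it and spin its wing nut snug

### The job

Get the vibratory finishing bowl ready for its next batch: first turn the lever of its drain cock fully closed, then put every loose bolt that lies on the bench top into the bowl - only those bolts, not the loose nuts or the stock in trays and boxes. After that set the cover over the centre stud, right down on the rim, and spin the wing nut down the stud, clockwise, until it is snug on the cover, and let go.

Things in the scene. Friction and masses are not known exactly. Their poses are not given: they have to be found in the camera images.
- bowl_centre (a point): centre of the inner floor of the vibratory bowl (grey round bowl on a motor base, fixed), 63 mm above the bench. z up; the bowl's -x axis runs out along the drain pipe, towards the robot. Bowl 188 mm across outside, wall 5 mm, rim 130 mm above the bench. A middle column (48 mm across at the floor, 24 mm at the top) carries the stud; parts lie in the trough round it, about 65 mm wide, 67 mm deep
- stud_top (a point): tip of the steel stud on the bowl's axis, 188 mm above the bench: core 9.2 mm, coarse right-handed two-start thread 14.7 mm across from 154 to 176 mm above the bench (12 mm advance per turn), plain tapered tip
- lever_pivot (a point): point on the upright axis of the drain cock's lever, 63 mm above the bench, 146 mm out from the bowl's axis along the bowl's -x. Brass cock body, pipe and spout lie below the lever (tops at 53 mm)
- lever_grip (a point): point on the lever's black grip, 60 mm out from the pivot, 63 mm above the bench (mid-height). The grip is a straight bar 14 mm wide and 13 mm high, from 20 to 80 mm from the pivot
- drain_lever (a joint): angle of the drain cock's lever about its upright axis, rad: 0 = closed (stop), lever square across the pipe, pointing along the bowl's -y (to the robot's right); 1.571 = open (stop), lever in line with the pipe, pointing away from the bowl. From open to closed it turns anticlockwise seen from above. Friction about 0.1 N m; stays where it is left
- cover_grip (a point): middle of the loose cover's grip rib, 16.5 mm above the underside of the disc; a square hole 18.4 mm wide for the stud goes down through rib and disc here. The rib is straight, 30 mm wide, 84 mm long along the cover's y axis, 23 mm high above the disc (top 11.5 mm above this point). Seated, this point is 146.5 mm above the bench on the bowl's axis
- cover: the cover, origin in the middle of the underside of its disc, z up, y along the rib: grey disc 201 mm across, 5 mm thick, with a skirt that hangs 8 mm lower and fits outside the bowl's rim with about 4 mm to spare; 0.28 kg. At first it lies right way up on the bench on its skirt. Seated, the disc rests on the bowl's rim
- nut_grip (a point): centre of the wing bar of the loose dark wing nut, 40 mm above the nut's underside. The bar is straight, 12 mm thick, 56 mm long along the nut's x axis, 18 mm high (31 to 49 mm above the underside), on a round hub 30 mm across, 31 mm high. Snug on the seated cover, this point is 198 mm above the bench
- wing_nut: the wing nut, origin in the middle of its underside, z up, x along the bar; 0.22 kg. Bore from below 16 mm wide, 31 mm deep, with thread pins near its mouth. Stands upright on the bench at first. On the stud it rests on the thread 11 to 17 mm above its snug height and goes down clockwise seen from above, 12 mm per turn; it runs freely, then stiffens on the cover; a twist of 0.15 N m is snug enough
- bolt_b_mid (a point): centre of a loose grey hexagon bolt lying on the bench in front of the robot, 63 mm long, 15 mm wide, 13 mm high, with a nut run onto its thread; its length runs along its y axis. May be absent
- bolt_c_mid (a point): centre of a loose grey hexagon bolt lying on the bench in front of the robot, 59 mm long, 16 mm wide, 14 mm high, without a nut; its length runs along its y axis. May be absent
- bolt_d_mid (a point): centre of a loose grey hexagon bolt lying on the bench in front of the robot, 73 mm long, 15 mm wide, 13 mm high, with a nut run onto its thread; its length runs along its y axis. May be absent
- bolt_e_mid (a point): centre of a loose grey hexagon bolt lying on the bench in front of the robot, 56 mm long, 19 mm wide, 17 mm high, the stoutest, without a nut; its length runs along its y axis. May be absent
- bolt_g_mid (a point): centre of a loose grey hexagon bolt lying on the bench in front of the robot, 49 mm long, 15 mm wide, 13 mm high, the shortest, without a nut; its length runs along its y axis. May be absent
- nut_flanged_mid (a point): centre of a loose flanged nut on the bench, 28 mm across, 16 mm high, not part of the batch
- nut_hex_mid (a point): centre of a loose hexagon nut on the bench, 27 mm across, 13 mm high, not part of the batch

How it is judged:
By the outcome, as a careful person would: the job done as asked, in the order asked, and still so for the second after the job is handed in, with the robot touching nothing.
Of bolt_b, bolt_c, bolt_d, bolt_e, bolt_g only 2 to 4 are there at a start; the rules pass over those that are not, and their reading is None.
At some moment in a run one of bolt_b, bolt_c, bolt_d, bolt_e, bolt_g, cover may be knocked a few centimetres aside while the robot is not near it.
It also fails if it takes over 210 s, if anything falls off the work surface, if the arm or the gripper's body presses on something with over 40 N, if the wrist force passes 120 N, or if a joint passes its speed limit or range.

### The arm

A 7-joint arm with a two-finger parallel gripper is mounted at the origin on the work surface; the furniture and walls round the work are solid. World frame = base frame: x ahead of the robot, y to its left, z up, the work surface at z = 0. Lengths are in m, angles in rad, forces in N, time in s.
With the tool pointing down it reaches from about 0.35 to 0.775 m from the base axis. Payload 3.1 kg.
Tool frame: the origin (TCP) lies between the finger pads; the fingertips stand 19 mm ahead of it and the grasp point (between the pads) is the TCP; z points along the fingers, y is the line along which they close (so a half turn about z gives the same grasp; the last joint's range is limited). The gripper opens to 85 mm and grips with 20 to 120 N. Pads are 22 mm wide; open, the fingers measure 114 mm over their backs; the gripper's body (76 mm by 85 mm) begins 54 mm behind the grasp point. The pads swing forward as they close: fully open they stand 13 mm farther back than shut.
Start: joints at [-1.322, 0.311, 0.014, 1.512, -0.004, 1.319, -0.027], TCP at [0.158, 0.527, 0.25] pointing down, gripper open.
Joint ranges: [-2.7, 2.7], [-0.3, 1.91], [-1.27, 1.3], [0.12, 2.57], [-1.44, 4.58], [0.2, 2.03], [-3.05, 3.05]. Speed limits (rad/s): [2.79, 2.79, 3.14, 3.14, 3.14, 3.14, 3.14].

### API

Orientations are given as a unit quaternion [x, y, z, w].
In Python, from bench import r gives the robot as it stands. The module is installed in compiled form; this text tells all that it offers.
- The arm moves only by the tool step_arm, never from a script. Its argument "targets" is a list of rows, each an object with "dp": the shift along the tool's x, y, z in mm, a list of three; "spin": the turn about the tool's z in degrees. A call has 1 to 20 rows; each row is the pose to reach, as a shift and turn from the pose commanded when the call began, along the tool's axes at that moment; what a row does not reach only later rows make up. A row lasts 1/12 s, in which the tool goes at most 41.7 mm and 7.16 degrees, less where a joint would pass 70% of its speed; a pose out of reach is approached as far as the arm can. A call with a gripper value outside its range is refused whole. "claw" is the gripper command: -1 is fully open, 1 is shut, values between are in proportion, set as the call begins (left out, the last holds). The fingers move at their own pace and stop on an object; "squeeze" is the grip in N (left out, the last holds). Time passes only in rows, so rows that repeat a pose let the fingers close. It gives the time, the measured TCP pose, the force, the opening and the grip force at its end, in the units of the state.
- r.read_state(): the state, without advancing time (a new reading comes with each control period).
- r.camera(name): name is "side" or "top" or "wrist"; returns a dict with "pixels" (480x640x3 uint8, red, green, blue), "fx", "fy", "cx", "cy" (pixels), "R" (3x3) and "t" (3): a world point X has camera coordinates R X + t. Camera axes: x right, y down, z forward; pixel columns grow to the right and rows downward; lengths in m; the calibration is good to about 2 mm. The wrist camera is an equidistant fisheye: a pixel r from the principal point sees the ray r / f radians off the axis. A picture is of the moment at which its call begins. There is no depth.
- r.hand_in(): hands the job in; it is judged then, once.
The state is a dict: "t": time; "joint_pos": joint angles; "dq": joint speeds; "tau": joint torques, N m; "ee_pos": TCP position; "eef_rot": TCP orientation; "contact_force": force on the tool from outside, world axes, zero at the start; "wrist_torque": the same for the moment, N m; "width": finger opening in m; "grasp_force": force on a finger pad.
Only numpy, scipy, OpenCV 4.12 (cv2) and the standard library are available. Lean on these libraries where they do the work, as an engineer would, in place of code of your own. Each camera call takes 0.05 s, during which the arm holds its last target. There are 200 camera calls.

## Working session

There is one attempt and no reset: what is moved stays moved. The work goes in short steps, Python scripts to look and compute and a tool call to move; the robot and the scene stay as the last step left them, time stands still between calls to the robot, and variables do not carry over. Pictures are saved under pics/ and viewed, at most 14 in all, crops included, and the job is handed in when it is done.

Besides the shell and the picture viewer there is one more tool, called in YAML: its name, and indented under it one key for each argument. step_arm: Moves the arm, as the interface text tells. Its arguments: {"type":"object","properties":{"targets":{"type":"array"},"claw":{"type":"number"},"squeeze":{"type":"number"}},"required":["targets"]}

```bash
mkdir -p pics
cat > h.py <<'E'
from bench import r
import cv2, numpy as np
from scipy.spatial.transform import Rotation as Ro
def cam(n,f=None):
    c=r.camera(n)
    if f: cv2.imwrite('pics/'+f,c['pixels'][:,:,::-1])
    return c
def ray(c,n,u,v):
    x=(u-c['cx'])/c['fx'];y=(v-c['cy'])/c['fy']
    if n=='wrist':
        th=np.hypot(x,y);s=np.sin(th)/th if th>1e-9 else 1
        d=np.array([x*s,y*s,np.cos(th)])
    else: d=np.array([x,y,1.])
    R=np.array(c['R']);t=np.array(c['t'])
    return -R.T@t, R.T@d
def hit(c,n,u,v,z):
    o,d=ray(c,n,u,v); return (o+d*(z-o[2])/d[2])
def proj(c,n,X):
    p=np.array(c['R'])@np.array(X)+np.array(c['t'])
    if n=='wrist':
        q=np.hypot(p[0],p[1]);th=np.arctan2(q,p[2]);k=th/q if q>1e-9 else 1
        return c['cx']+c['fx']*p[0]*k, c['cy']+c['fy']*p[1]*k
    return c['cx']+c['fx']*p[0]/p[2], c['cy']+c['fy']*p[1]/p[2]
def tool(X,yaw_to=None):
    """shift in tool axes mm from current pose to X"""
    s=r.read_state();R=Ro.from_quat(s['eef_rot']).as_matrix()
    return np.round(R.T@(np.array(X)-np.array(s['ee_pos']))*1000,1)
def spin(ang):
    """spin deg so that tool y lies along world dir ang (deg), mod 180"""
    s=r.read_state();R=Ro.from_quat(s['eef_rot']).as_matrix()
    d=np.array([np.cos(np.radians(ang)),np.sin(np.radians(ang)),0]);l=R.T@d
    a=np.degrees(np.arctan2(-l[0],l[1])); return (a+90)%180-90
E
python3 - <<'E'
from h import *
s=r.read_state();print({k:np.round(v,3) for k,v in s.items()})
print(Ro.from_quat(s['eef_rot']).as_matrix().round(3))
for n in('top','side','wrist'):
    c=cam(n,n+'0.png');print(n,c['fx'],c['cx'],c['cy'],np.round(c['R'],3).tolist(),np.round(c['t'],3))
E
```

```text
{'t': np.float64(0.0), 'joint_pos': array([-1.322,  0.312,  0.014,  1.513, -0.004,  1.319, -0.027]), 'dq': array([ 0.001, -0.001, -0.001, -0.003,  0.   ,  0.   ,  0.001]), 'tau': array([-0.0000e+00, -3.7992e+01,  1.4600e-01, -2.3059e+01,  1.2000e-02,
        1.4000e-02, -0.0000e+00]), 'ee_pos': array([0.157, 0.526, 0.249]), 'eef_rot': array([ 0.145,  0.989, -0.001, -0.   ]), 'contact_force': array([-1.608, -0.212,  0.073]), 'wrist_torque': array([0.053, 0.033, 0.018]), 'grasp_force': np.float64(0.0), 'width': np.float64(0.085)}
[[-0.958  0.287 -0.001]
 [ 0.287  0.958 -0.002]
 [-0.    -0.002 -1.   ]]
top 502.46053449869856 322.5859787236547 238.36033155247338 [[-0.014, -1.0, 0.005], [-0.979, 0.013, -0.203], [0.203, -0.007, -0.979]] [-0.008  0.449  1.182]
side 448.98814600148165 317.3718246333186 239.41879636666226 [[0.94, -0.34, -0.02], [-0.159, -0.383, -0.91], [0.302, 0.859, -0.414]] [-0.401  0.2    1.034]
wrist 371.64829954431775 312.8592165882981 238.79338958253018 [[0.286, 0.958, -0.002], [0.922, -0.275, 0.274], [0.262, -0.081, -0.962]] [-0.548 -0.037  0.379]
```

View pics/top0.png

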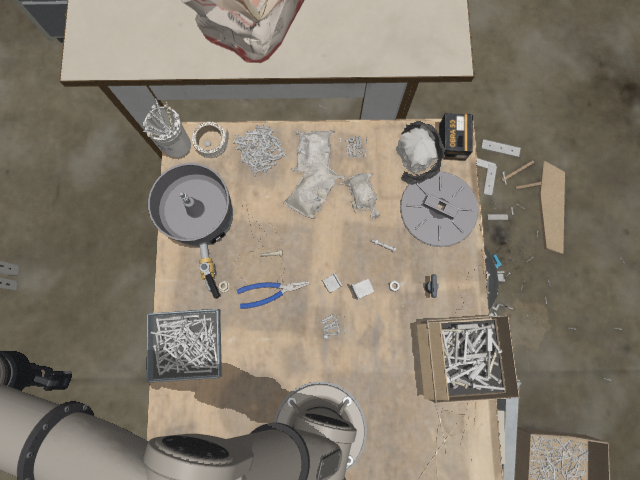

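View pics/side0.png

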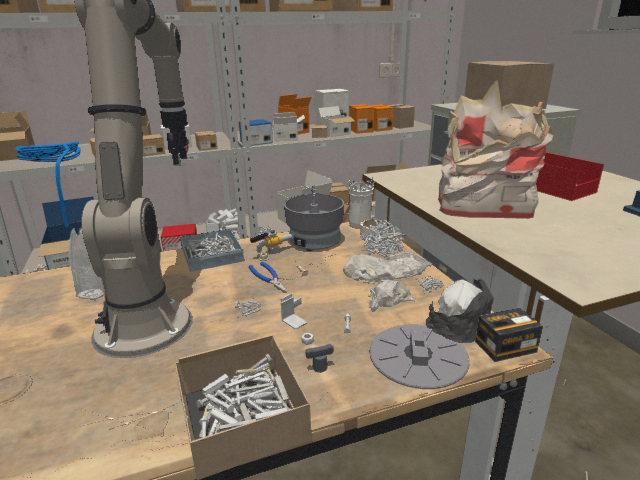

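The top view shows the bowl at (190,204), the lever at (210,287), the wing nut at (431,285) and the cover at (438,208). Bolts lie near (272,254) and (383,244), with nuts at (224,286) and (395,286). I'll take a closer crop to check for other bolts.

Run:
```python
from h import *
im=cv2.imread('pics/top0.png')
cv2.imwrite('pics/crop1.png',cv2.resize(im[225:350,195:445],None,fx=3.2,fy=3.2,interpolation=cv2.INTER_CUBIC))
c=cam('top')
for nm,u,v,z in [('bowlrim',190,204,.13),('lever',205,266,.063),('grip',211,287,.063),('b1',272,254,.006),('b2',383,244,.006),('n1',224,286,.008),('n2',395,286,.008),('wing',431,283,.045),('cover',438,206,.025),('pile',330,325,.01)]:
    print(nm,hit(c,'top',u,v,z).round(3))
```

```text
bowlrim [0.517 0.291 0.13 ]
lever [0.382 0.267 0.063]
grip [0.332 0.251 0.063]
b1 [0.419 0.113 0.006]
b2 [ 0.441 -0.166  0.006]
n1 [0.34  0.231 0.008]
n2 [ 0.334 -0.192  0.008]
wing [ 0.336 -0.273  0.045]
cover [ 0.533 -0.307  0.025]
pile [ 0.241 -0.029  0.01 ]
```

View pics/crop1.png

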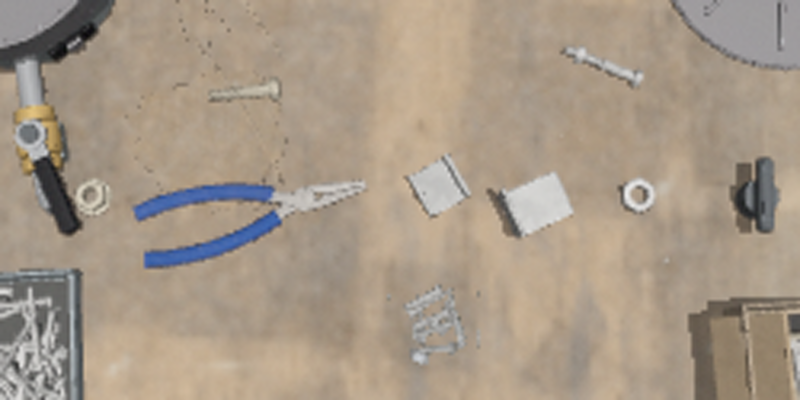

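The crop confirms two loose bolts, a plain one at about (272,254) and one with a nut at about (383,244). It also shows two nuts and a packed blister at (330,325), outside the arm's reach. The lever is near open. I'll move above the lever with the fingers shut.

step_arm:
  targets:
    - {"dp": [-230,-167,30],"spin": 0}
    - {"dp": [-230,-167,30],"spin": 0}
    - {"dp": [-230,-167,30],"spin": 0}
    - {"dp": [-230,-167,30],"spin": 0}
    - {"dp": [-230,-167,30],"spin": 0}
    - {"dp": [-230,-167,30],"spin": 0}
    - {"dp": [-230,-167,30],"spin": 0}
    - {"dp": [-230,-167,30],"spin": 0}
    - {"dp": [-230,-167,30],"spin": 0}
    - {"dp": [-230,-167,30],"spin": 0}
    - {"dp": [-230,-167,30],"spin": 0}
    - {"dp": [-230,-167,30],"spin": 0}
  claw: 1

```text
t: 1.2
ee_pos: [0.3291, 0.3024, 0.2203]
eef_rot: [0.143, 0.99, 0.0, -0.0]
contact_force: [0.7, 0.0, -0.2]
width: 0.0002
grasp_force: 0.0
```

Run:
```python
from h import *
c=cam('wrist','w1.png');s=r.read_state();print(s['t'],s['ee_pos'].round(4) if hasattr(s['ee_pos'],'round') else s['ee_pos'])
np.savez('w1.npz',**{k:c[k] for k in('fx','fy','cx','cy','R','t')})
hsv=cv2.cvtColor(c['pixels'],cv2.COLOR_RGB2HSV)
```

```text
1.25 [0.3293 0.3023 0.2203]
```

View pics/w1.png

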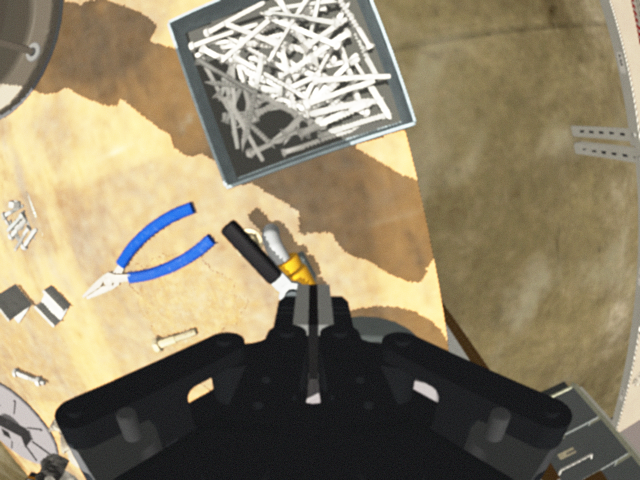

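Wrist view: the grip runs from its tip at about (232,228) to about (276,278), with brass at (297,268). A plain bolt lies at (176,339). I'll cast rays on these.

Run:
```python
from h import *
c=dict(np.load('w1.npz'))
for nm,u,v,z in [('tip',231,227,.066),('root',278,282,.066),('spout',272,232,.05),('nut',256,237,.01),('b1',176,339,.007),('b1a',155,346,.007),('b1b',197,332,.007)]:
    print(nm,hit(c,'wrist',u,v,z).round(3))
im=cv2.imread('pics/w1.png')
g=cv2.cvtColor(im,cv2.COLOR_BGR2HSV)
m=((g[:,:,2]<70)).astype(np.uint8);m[295:]=0;m[:200]=0;m[:,:210]=0;m[:,300:]=0
n,l,st,ce=cv2.connectedComponentsWithStats(m)
i=1+np.argmax(st[1:,4]);print(st[i],ce[i]);ys,xs=np.where(l==i)
print(cv2.boxPoints(cv2.minAreaRect(np.c_[xs,ys].astype(np.float32))))
P=np.array([hit(c,'wrist',x,y,.066)[:2] for x,y in zip(xs,ys)]);mu=P.mean(0)
w,v=np.linalg.eigh(np.cov((P-mu).T));d=v[:,1];q=(P-mu)@d;print(mu,d,np.degrees(np.arctan2(d[1],d[0])),mu+d*q.min(),mu+d*q.max())
```

```text
tip [0.312 0.239 0.066]
root [0.366 0.261 0.066]
spout [0.329 0.266 0.05 ]
nut [0.338 0.243 0.01 ]
b1 [0.423 0.116 0.007]
b1a [0.426 0.085 0.007]
b1b [0.42  0.144 0.007]
[ 223  221   58   62 1217] [251.5620378  251.55217749]
[[220.54677 231.0499 ]
 [233.48648 218.91891]
 [282.88354 271.60916]
 [269.94385 283.74014]]
[0.33591593 0.24861465] [-0.9141058  -0.40547575] -156.0790564107554 [0.36269515 0.26049327] [0.3095797  0.23693251]
```

Run:
```python
from h import *
p=np.array([.384,.270])
def pt(a,o,z=.077,rr=.062):
    a=np.radians(a);d=np.array([np.cos(a),np.sin(a)]);n=np.array([-d[1],d[0]])
    return np.r_[p+rr*d-o*n,z]
print('start',pt(204,.036).round(3),tool(pt(204,.036,.12)),tool(pt(204,.036)))
for a,o in [(204,.03),(208,.025)]+[(a,.024) for a in range(214,280,6)]+[(279,.022),(280,.02),(280,.018)]:
    print(a,np.round(tool(pt(a,o))-tool(pt(204,.036))).astype(int).tolist())
```

```text
start [0.313 0.278 0.077] [  8.9 -28.3 100.3] [  8.9 -28.3 143.3]
204 [-4, -5, 0]
208 [-9, -13, 0]
214 [-13, -20, 0]
220 [-16, -26, 0]
226 [-21, -31, 0]
232 [-26, -36, 0]
238 [-31, -40, 0]
244 [-37, -44, 0]
250 [-43, -48, 0]
256 [-49, -50, 0]
262 [-56, -52, 0]
268 [-63, -53, 0]
274 [-70, -54, 0]
279 [-77, -53, 0]
280 [-80, -52, 0]
280 [-82, -51, 0]
```

step_arm:
  targets:
    - {"dp": [9,-28,40],"spin": 0}
    - {"dp": [9,-28,70],"spin": 0}
    - {"dp": [9,-28,100],"spin": 0}
    - {"dp": [9,-28,125],"spin": 0}
    - {"dp": [9,-28,143],"spin": 0}
    - {"dp": [9,-28,143],"spin": 0}
    - {"dp": [9,-28,143],"spin": 0}

```text
t: 1.83
ee_pos: [0.3127, 0.2769, 0.0769]
eef_rot: [0.144, 0.99, -0.001, -0.001]
contact_force: [0.3, -0.1, 0.6]
width: -0.0001
grasp_force: 0.0
```

step_arm:
  targets:
    - {"dp": [-4,-5,0],"spin": 0}
    - {"dp": [-9,-13,0],"spin": 0}
    - {"dp": [-13,-20,0],"spin": 0}
    - {"dp": [-16,-26,0],"spin": 0}
    - {"dp": [-21,-31,0],"spin": 0}
    - {"dp": [-26,-36,0],"spin": 0}
    - {"dp": [-31,-40,0],"spin": 0}
    - {"dp": [-37,-44,0],"spin": 0}
    - {"dp": [-43,-48,0],"spin": 0}
    - {"dp": [-49,-50,0],"spin": 0}
    - {"dp": [-56,-52,0],"spin": 0}
    - {"dp": [-63,-53,0],"spin": 0}
    - {"dp": [-70,-54,0],"spin": 0}
    - {"dp": [-75,-53,0],"spin": 0}
    - {"dp": [-77,-53,0],"spin": 0}
    - {"dp": [-79,-52,0],"spin": 0}
    - {"dp": [-80,-52,0],"spin": 0}
    - {"dp": [-80,-52,0],"spin": 0}

```text
t: 3.33
ee_pos: [0.3741, 0.2036, 0.077]
eef_rot: [0.145, 0.989, -0.001, -0.001]
contact_force: [-3.6, -0.1, 3.2]
width: -0.0002
grasp_force: 2.0
```

step_arm:
  targets:
    - {"dp": [-3,1,0],"spin": 0}
    - {"dp": [-6,2,0],"spin": 0}
    - {"dp": [-6,2,0],"spin": 0}
    - {"dp": [-6,2,0],"spin": 0}

```text
t: 3.67
ee_pos: [0.3749, 0.2036, 0.0762]
eef_rot: [0.144, 0.99, -0.003, -0.006]
contact_force: [-13.3, -1.2, 10.3]
width: -0.0001
grasp_force: 6.7
```

step_arm:
  targets:
    - {"dp": [14,-4,0],"spin": 0}
    - {"dp": [18,-5,-20],"spin": 0}
    - {"dp": [18,-5,-60],"spin": 0}
    - {"dp": [-30,-40,-80],"spin": 7}
    - {"dp": [-70,-72,-80],"spin": 14}
    - {"dp": [-70,-72,-80],"spin": 21}
    - {"dp": [-70,-72,-80],"spin": 28}
    - {"dp": [-70,-72,-80],"spin": 35}
    - {"dp": [-70,-72,-80],"spin": 42}
    - {"dp": [-70,-72,-80],"spin": 49}
    - {"dp": [-70,-72,-80],"spin": 56}
    - {"dp": [-70,-72,-80],"spin": 63}
    - {"dp": [-70,-72,-80],"spin": 68}
    - {"dp": [-70,-72,-80],"spin": 68}
    - {"dp": [-70,-72,-80],"spin": 68}
  claw: -1

```text
t: 4.92
ee_pos: [0.4289, 0.1151, 0.1576]
eef_rot: [0.672, 0.74, 0.001, 0.001]
contact_force: [0.5, -0.6, -0.9]
width: 0.0854
grasp_force: 0.0
```

```bash
cat >> h.py <<'E'
def save(c,f): np.savez(f,pixels=c['pixels'],**{k:c[k] for k in('fx','fy','cx','cy','R','t')})
def load(f): return dict(np.load(f))
def st():
    s=r.read_state();print('t',round(s['t'],2),'pos',np.round(s['ee_pos'],4),'yang',round(np.degrees(np.arctan2(*Ro.from_quat(s['eef_rot']).as_matrix()[1::-1,1])),1),'q7',round(s['joint_pos'][6],2),'w',round(s['width'],4),'F',np.round(s['contact_force'],1));return s
E
python3 - <<'E'
from h import *
st();c=cam('wrist','w2.png');save(c,'w2.npz')
E
```

```text
t 4.92 pos [0.4289 0.1151 0.1576] yang 5.5 q7 -0.1 w 0.0854 F [ 0.5 -0.6 -0.9]
```

View pics/w2.png

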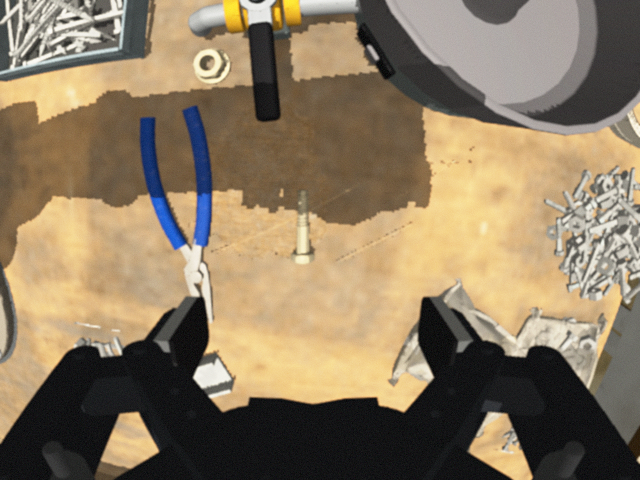

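The lever now stands square across the pipe. The plain bolt runs from (303,192) to the head at (302,262).

Run:
```python
from h import *
c=load('w2.npz')
a=hit(c,'wrist',303,191,.006);b=hit(c,'wrist',302,261,.007);m=(a+b)/2
print(a.round(3),b.round(3),np.linalg.norm(a-b),np.degrees(np.arctan2(*(a-b)[1::-1])))
print('mid',m.round(4),'tool',tool([m[0],m[1],.022]))
t=a;print('spin',spin(np.degrees(np.arctan2(*(a-b)[1::-1]))-90))
p=[hit(c,'wrist',*q,.13) for q in [(470,128),(400,85),(600,130)]]
print(np.round(p,3))
```

```text
[0.42  0.141 0.006] [0.424 0.086 0.007] 0.054951757011466346 94.33270697113534
mid [0.4223 0.1135 0.0065] tool [ -1.   -6.7 135.5]
spin 1.1437286905489117
[[0.489 0.195 0.13 ]
 [0.457 0.208 0.13 ]
 [0.566 0.21  0.13 ]]
```

step_arm:
  targets:
    - {"dp": [-1,-7,40],"spin": 1}
    - {"dp": [-1,-7,80],"spin": 1}
    - {"dp": [-1,-7,110],"spin": 1}
    - {"dp": [-1,-7,128],"spin": 1}
    - {"dp": [-1,-7,136],"spin": 1}
    - {"dp": [-1,-7,136],"spin": 1}
    - {"dp": [-1,-7,136],"spin": 1}

```text
t: 5.55
ee_pos: [0.422, 0.1136, 0.0218]
eef_rot: [0.68, 0.734, 0.001, 0.0]
contact_force: [0.7, -0.7, 0.3]
width: 0.0856
grasp_force: 0.0
```

step_arm:
  targets:
    - {"dp": [0,0,0],"spin": 0}
    - {"dp": [0,0,0],"spin": 0}
    - {"dp": [0,0,0],"spin": 0}
    - {"dp": [0,0,0],"spin": 0}
    - {"dp": [0,0,0],"spin": 0}
    - {"dp": [0,0,0],"spin": 0}
    - {"dp": [0,0,0],"spin": 0}
    - {"dp": [0,0,0],"spin": 0}
    - {"dp": [0,0,0],"spin": 0}
    - {"dp": [0,0,0],"spin": 0}
  claw: 1
  squeeze: 40

```text
t: 6.38
ee_pos: [0.4213, 0.1136, 0.0218]
eef_rot: [0.68, 0.733, 0.0, -0.0]
contact_force: [-1.7, 0.3, 6.1]
width: 0.0135
grasp_force: 38.8
```

step_arm:
  targets:
    - {"dp": [0,0,-30],"spin": 0}
    - {"dp": [0,0,-70],"spin": 0}
    - {"dp": [0,0,-110],"spin": 0}
    - {"dp": [0,0,-150],"spin": 0}
    - {"dp": [0,0,-190],"spin": 0}
    - {"dp": [0,0,-200],"spin": 0}
    - {"dp": [0,0,-200],"spin": 0}

```text
t: 6.97
ee_pos: [0.4236, 0.1143, 0.2247]
eef_rot: [0.68, 0.733, 0.004, 0.001]
contact_force: [-0.2, 0.4, -0.2]
width: 0.0132
grasp_force: 39.2
```

Run:
```python
from h import *
st();c=cam('top','top1.png');save(c,'top1.npz')
im=cv2.imread('pics/top1.png')
cv2.imwrite('pics/crop2.png',cv2.resize(im[150:270,140:300],None,fx=4,fy=4,interpolation=cv2.INTER_CUBIC))
```

```text
t 6.97 pos [0.4236 0.1143 0.2247] yang 4.4 q7 -0.17 w 0.0132 F [-0.2  0.4 -0.2]
```

View pics/crop2.png

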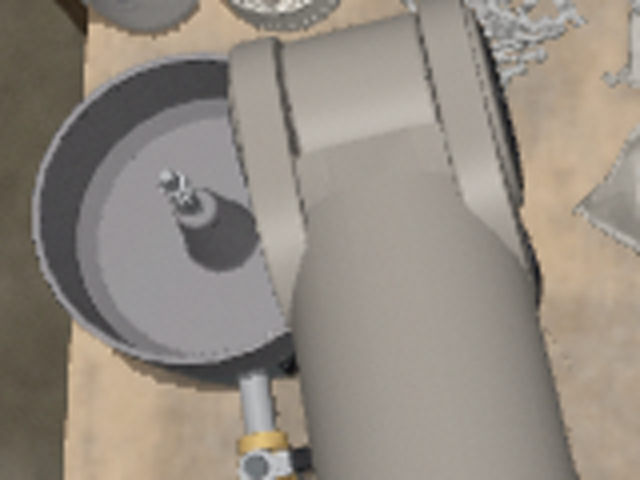

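Bowl crop: the outer rim passes through (34,222), (90,110), (210,54), (105,330) and (190,362), and the stud tip is at (168,178), all in crop pixels at 4x.

Run:
```python
from h import *
from scipy.optimize import least_squares as ls
c=load('top1.npz');f=lambda u,v,z:hit(c,'top',140+u/4,150+v/4,z)
P=np.array([f(u,v,.13) for u,v in [(34,222),(90,110),(210,54),(105,330),(190,362),(55,285),(140,72)]])
q=ls(lambda x:np.hypot(P[:,0]-x[0],P[:,1]-x[1])-.094,[.515,.29]);print('bowl',q.x,q.fun.round(4))
print('stud',f(167,178,.188),'lever pivot',f(258,466,.07))
a,b=f(258,466,.07)[:2],q.x;print(np.degrees(np.arctan2(*(b-a)[::-1])),np.hypot(*(b-a)))
B=q.x;d=np.radians(190);X=[B[0]+.056*np.cos(d),B[1]+.056*np.sin(d)]
print('drop',np.round(X,3),tool([*X,.225]),tool([*X,.145]),'spin',spin(10))
```

```text
bowl [0.5223291  0.28810469] [ 0.0043 -0.0028 -0.0011 -0.0039 -0.0026  0.0014 -0.002 ]
stud [0.52225154 0.29445197 0.188     ] lever pivot [0.38013048 0.2664729  0.07      ]
8.64973417224138 0.14383456432647115
drop [0.467 0.278] [160.6  57.8  -2.5] [160.5  57.6  77.5] spin -5.641405965206744
```

step_arm:
  targets:
    - {"dp": [40,14,-10],"spin": -2}
    - {"dp": [80,28,-10],"spin": -5}
    - {"dp": [120,42,-10],"spin": -5}
    - {"dp": [160,57,-5],"spin": -5}
    - {"dp": [161,58,10],"spin": -5}
    - {"dp": [161,58,40],"spin": -5}
    - {"dp": [161,58,70],"spin": -5}
    - {"dp": [161,58,88],"spin": -5}
    - {"dp": [161,58,88],"spin": -5}
    - {"dp": [161,58,88],"spin": -5}

```text
t: 7.85
ee_pos: [0.4648, 0.2771, 0.1304]
eef_rot: [0.647, 0.762, -0.003, -0.001]
contact_force: [-0.2, -0.8, 0.1]
width: 0.0131
grasp_force: 41.7
```

step_arm:
  targets:
    - {"dp": [0,0,0],"spin": 0}
    - {"dp": [0,0,0],"spin": 0}
    - {"dp": [0,0,0],"spin": 0}
    - {"dp": [0,0,0],"spin": 0}
    - {"dp": [0,0,0],"spin": 0}
    - {"dp": [0,0,0],"spin": 0}
  claw: 0.3

```text
t: 8.35
ee_pos: [0.4681, 0.2785, 0.1342]
eef_rot: [0.647, 0.762, 0.001, 0.001]
contact_force: [1.2, -1.6, -3.4]
width: 0.0301
grasp_force: 8.9
```

step_arm:
  targets:
    - {"dp": [0,0,-40],"spin": 0}
    - {"dp": [0,0,-80],"spin": 0}
    - {"dp": [-10,-5,-110],"spin": 0}
    - {"dp": [-50,-12,-110],"spin": 4}
    - {"dp": [-90,-20,-110],"spin": 8}
    - {"dp": [-130,-30,-100],"spin": 12}
    - {"dp": [-170,-40,-90],"spin": 16}
    - {"dp": [-210,-50,-80],"spin": 20}
    - {"dp": [-250,-60,-70],"spin": 24}
    - {"dp": [-290,-66,-60],"spin": 28}
    - {"dp": [-330,-75,-50],"spin": 32}
    - {"dp": [-370,-84,-40],"spin": 32}
    - {"dp": [-410,-94,-30],"spin": 32}
    - {"dp": [-433,-99,-26],"spin": 32}
    - {"dp": [-433,-99,-26],"spin": 32}
    - {"dp": [-433,-99,-26],"spin": 32}
    - {"dp": [-433,-99,-26],"spin": 32}
  claw: -1

```text
t: 9.77
ee_pos: [0.4393, -0.1633, 0.1595]
eef_rot: [0.832, 0.555, 0.0, -0.001]
contact_force: [-0.2, 0.9, 0.8]
width: 0.0857
grasp_force: 0.0
```

Run:
```python
from h import *
st();c=cam('wrist','w3.png');save(c,'w3.npz')
t=cam('top');save(t,'top2.npz');im=t['pixels'][:,:,::-1]
a=cv2.resize(c['pixels'][:,:,::-1],(480,360));b=cv2.resize(im[155:255,140:240],(310,310),interpolation=cv2.INTER_CUBIC)
k=np.zeros((360,800,3),np.uint8);k[:,:480]=a;k[:310,485:795]=b;cv2.imwrite('pics/v3.png',k)
```

```text
t 9.77 pos [ 0.4393 -0.1633  0.1595] yang -22.6 q7 0.14 w 0.0857 F [-0.2  0.9  0.8]
```

View pics/v3.png

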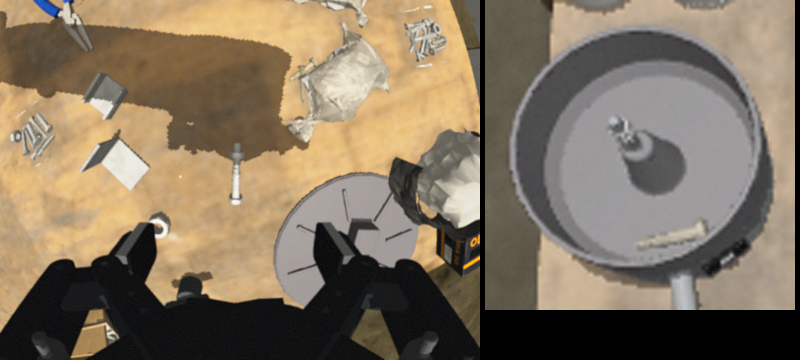

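Bolt 1 lies in the trough. Bolt 2, which carries a nut, runs from about (316,191) to (315,271) in full-size wrist pixels.

Run:
```python
from h import *
c=load('w3.npz')
a=hit(c,'wrist',317,190,.006);b=hit(c,'wrist',315,271,.007);m=(a+b)/2;ang=np.degrees(np.arctan2(*(a-b)[1::-1]))
print(a.round(3),b.round(3),np.linalg.norm(a-b),ang,'mid',m.round(4),'tool',tool([m[0],m[1],.0215]),'spin',spin(ang-90))
```

```text
[ 0.454 -0.139  0.006] [ 0.428 -0.198  0.007] 0.064484647168926 66.13316186813375 mid [ 0.4411 -0.1686  0.0065] tool [ -5.4   3.5 138. ] spin 1.3963713516890266
```

step_arm:
  targets:
    - {"dp": [-5,3,40],"spin": 1}
    - {"dp": [-5,3,80],"spin": 1}
    - {"dp": [-5,3,110],"spin": 1}
    - {"dp": [-5,3,130],"spin": 1}
    - {"dp": [-5,3,138],"spin": 1}
    - {"dp": [-5,3,138],"spin": 1}
    - {"dp": [-5,3,138],"spin": 1}

```text
t: 10.45
ee_pos: [0.4411, -0.1699, 0.022]
eef_rot: [0.837, 0.548, 0.0, 0.0]
contact_force: [0.3, -0.9, 0.2]
width: 0.0853
grasp_force: 0.0
```

step_arm:
  targets:
    - {"dp": [0,0,0],"spin": 0}
    - {"dp": [0,0,0],"spin": 0}
    - {"dp": [0,0,0],"spin": 0}
    - {"dp": [0,0,0],"spin": 0}
    - {"dp": [0,0,0],"spin": 0}
    - {"dp": [0,0,0],"spin": 0}
    - {"dp": [0,0,0],"spin": 0}
    - {"dp": [0,0,0],"spin": 0}
    - {"dp": [0,0,0],"spin": 0}
    - {"dp": [0,0,0],"spin": 0}
  claw: 1
  squeeze: 40

```text
t: 11.28
ee_pos: [0.4404, -0.1707, 0.0217]
eef_rot: [0.837, 0.547, 0.0, -0.0]
contact_force: [-2.0, 0.7, 5.8]
width: 0.0127
grasp_force: 39.2
```

step_arm:
  targets:
    - {"dp": [0,0,-30],"spin": 0}
    - {"dp": [0,0,-70],"spin": 0}
    - {"dp": [0,0,-110],"spin": 0}
    - {"dp": [0,0,-150],"spin": 0}
    - {"dp": [0,0,-190],"spin": 0}
    - {"dp": [0,0,-210],"spin": 0}
    - {"dp": [0,0,-210],"spin": 0}
    - {"dp": [0,0,-210],"spin": 0}

```text
t: 11.95
ee_pos: [0.4407, -0.1707, 0.2319]
eef_rot: [0.837, 0.547, 0.001, 0.001]
contact_force: [-0.1, 0.3, -1.6]
width: 0.0127
grasp_force: 39.5
```

Run:
```python
from h import *
st();B=np.array([.521,.290])
# drop on the -y side, tool y radial (world 80/100 deg)
for a in (190,235,260):
    d=np.radians(a);X=B+.056*np.array([np.cos(d),np.sin(d)]);print(a,X.round(3),tool([*X,.235]),'spin',spin(a))
```

```text
t 11.95 pos [ 0.4407 -0.1707  0.2319] yang -23.6 q7 0.08 w 0.0127 F [-0.1  0.3 -1.6]
190 [0.466 0.28 ] [ 423.3 -157.8   -3. ] spin -33.64004095031726
235 [0.489 0.244] [ 399.4 -122.2   -2.9] spin -78.64009181355772
260 [0.511 0.235] [399.9 -98.   -2.9] spin 76.35995692553112
```

step_arm:
  targets:
    - {"dp": [36,-11,-5],"spin": -7}
    - {"dp": [72,-22,-5],"spin": -14}
    - {"dp": [108,-33,-5],"spin": -21}
    - {"dp": [144,-44,-5],"spin": -28}
    - {"dp": [180,-55,-5],"spin": -35}
    - {"dp": [216,-66,-5],"spin": -42}
    - {"dp": [252,-77,-5],"spin": -49}
    - {"dp": [288,-88,-5],"spin": -56}
    - {"dp": [324,-99,-5],"spin": -63}
    - {"dp": [360,-110,-5],"spin": -70}
    - {"dp": [399,-122,-5],"spin": -77}
    - {"dp": [399,-122,-3],"spin": -79}
    - {"dp": [399,-122,20],"spin": -79}
    - {"dp": [399,-122,50],"spin": -79}
    - {"dp": [399,-122,80],"spin": -79}
    - {"dp": [399,-122,96],"spin": -79}
    - {"dp": [399,-122,96],"spin": -79}
    - {"dp": [399,-122,96],"spin": -79}

```text
t: 13.45
ee_pos: [0.4867, 0.2429, 0.1328]
eef_rot: [0.298, 0.955, -0.002, -0.002]
contact_force: [-0.3, 0.4, 0.7]
width: 0.0122
grasp_force: 41.0
```

step_arm:
  targets:
    - {"dp": [0,0,0],"spin": 0}
    - {"dp": [0,0,0],"spin": 0}
    - {"dp": [0,0,0],"spin": 0}
    - {"dp": [0,0,0],"spin": 0}
    - {"dp": [0,0,0],"spin": 0}
    - {"dp": [0,0,0],"spin": 0}
  claw: 0.3

```text
t: 13.95
ee_pos: [0.4903, 0.2464, 0.137]
eef_rot: [0.297, 0.955, 0.003, 0.002]
contact_force: [3.1, 4.3, -2.4]
width: 0.0296
grasp_force: 2.6
```

step_arm:
  targets:
    - {"dp": [0,0,-40],"spin": 0}
    - {"dp": [0,0,-80],"spin": 0}
    - {"dp": [0,0,-120],"spin": 0}
    - {"dp": [0,-10,-130],"spin": 0}
    - {"dp": [0,-50,-130],"spin": 0}
    - {"dp": [0,-90,-130],"spin": 0}
    - {"dp": [0,-130,-130],"spin": 0}
    - {"dp": [0,-150,-130],"spin": 0}

```text
t: 14.62
ee_pos: [0.4007, 0.1153, 0.2659]
eef_rot: [0.3, 0.954, -0.001, -0.001]
contact_force: [0.2, -0.6, -0.4]
width: 0.0298
grasp_force: 0.0
```

Run:
```python
from h import *
s=st();R=Ro.from_quat(s['eef_rot']).as_matrix()
t=cam('top','top3.png');save(t,'top3.npz')
cv2.imwrite('pics/v4.png',cv2.resize(t['pixels'][110:380,140:500,::-1],(800,600),interpolation=cv2.INTER_CUBIC))
```

```text
t 14.62 pos [0.4007 0.1153 0.2659] yang 55.1 q7 0.65 w 0.0298 F [ 0.2 -0.6 -0.4]
```

View pics/v4.png

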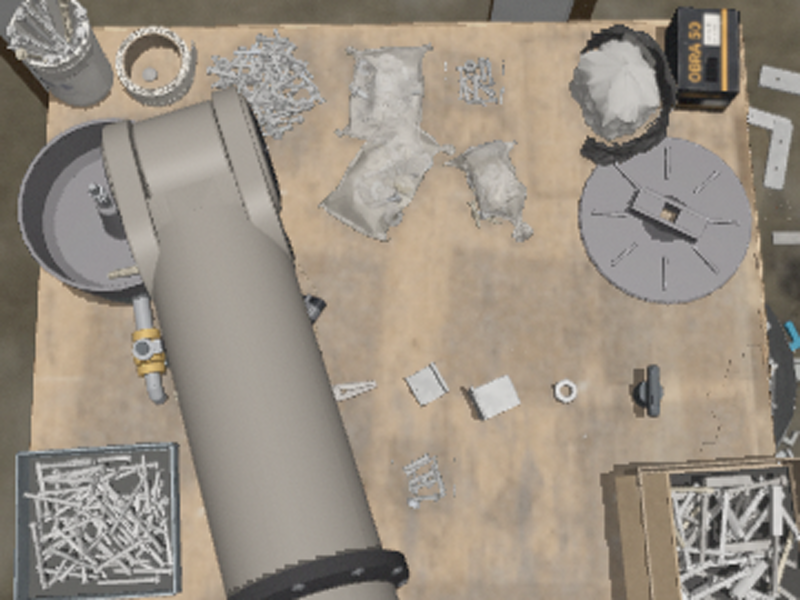

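Both bolts are off the bench. The cover's hole shows at crop (669,212), with its rib running from (635,196) to (705,238). I'll compute the approach.

Run:
```python
from h import *
c=load('top3.npz');f=lambda u,v,z:hit(c,'top',140+u/800*360,110+v/600*270,z)
h=f(669,212,.036);a=f(635,196,.036);b=f(705,238,.036);print(h.round(3),f(666,220,.013).round(3))
ang=np.degrees(np.arctan2(*(a-b)[1::-1]));print(ang,spin(ang-90),tool([h[0],h[1],.17]))
```

```text
[ 0.532 -0.312  0.036] [ 0.529 -0.313  0.013]
56.64482927278166 88.2583339662907 [-352.4 -271.4   96.3]
```

step_arm:
  targets:
    - {"dp": [-35,-27,0],"spin": 7}
    - {"dp": [-65,-50,0],"spin": 14}
    - {"dp": [-95,-73,0],"spin": 21}
    - {"dp": [-125,-96,0],"spin": 28}
    - {"dp": [-155,-119,5],"spin": 35}
    - {"dp": [-185,-142,10],"spin": 42}
    - {"dp": [-215,-165,20],"spin": 49}
    - {"dp": [-245,-188,30],"spin": 56}
    - {"dp": [-275,-211,40],"spin": 63}
    - {"dp": [-305,-234,50],"spin": 70}
    - {"dp": [-335,-257,60],"spin": 77}
    - {"dp": [-352,-271,66],"spin": 84}
    - {"dp": [-352,-271,66],"spin": 88}
    - {"dp": [-352,-271,66],"spin": 88}
    - {"dp": [-352,-271,66],"spin": 88}
    - {"dp": [-352,-271,66],"spin": 88}
  claw: -1

```text
t: 16.0
ee_pos: [0.5392, -0.3015, 0.1999]
eef_rot: [0.877, 0.481, 0.001, -0.0]
contact_force: [-0.4, -1.2, -1.4]
width: 0.0853
grasp_force: 0.0
```

Run:
```python
from h import *
st();c=cam('wrist','w5.png');save(c,'w5.npz')
```

```text
t 16.0 pos [ 0.5392 -0.3015  0.1999] yang -32.5 q7 0.26 w 0.0853 F [-0.4 -1.2 -1.4]
```

View pics/w5.png

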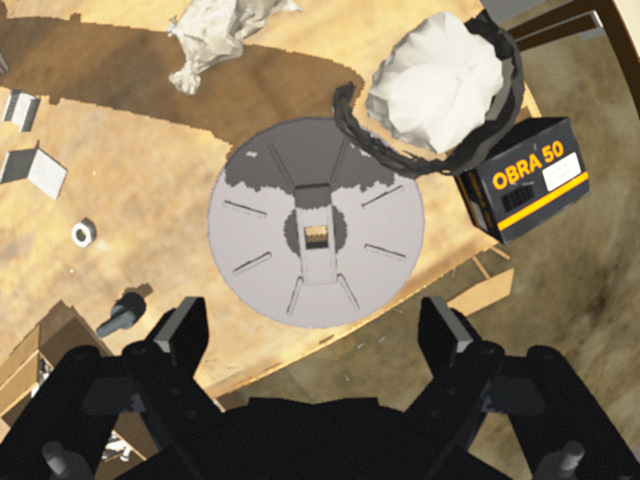

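The cover is seen from above: the hole is at (317,236), the rib runs from (312,187) to (320,283), and the disc spans x 208–425 and y 117–328. The bag touches its upper right edge.

Run:
```python
from h import *
c=load('w5.npz');h=hit(c,'wrist',317,236,.036)
a=hit(c,'wrist',312,187,.036);b=hit(c,'wrist',320,283,.036)
d=[hit(c,'wrist',*p,.013) for p in [(208,230),(425,238),(314,117),(325,328)]]
print(h.round(4),a.round(3),b.round(3),((a+b)/2).round(4),np.linalg.norm(a-b),np.round(d,3).tolist(),np.mean(d[:2],0),np.mean(d[2:],0))
ang=np.degrees(np.arctan2(*(a-b)[1::-1]));print(ang,spin(ang-90),tool([h[0],h[1],.036]))
```

```text
[ 0.5377 -0.3132  0.036 ] [ 0.556 -0.278  0.036] [ 0.518 -0.349  0.036] [ 0.5368 -0.3134  0.036 ] 0.08070228296797977 [[0.456, -0.262, 0.013], [0.615, -0.372, 0.013], [0.587, -0.232, 0.013], [0.493, -0.4, 0.013]] [ 0.53568089 -0.31721521  0.013     ] [ 0.53965937 -0.31566042  0.013     ]
62.286815211095735 -4.753343679410605 [-11.1   5.  163.9]
```

step_arm:
  targets:
    - {"dp": [-11,5,40],"spin": -4}
    - {"dp": [-11,5,80],"spin": -4}
    - {"dp": [-11,5,115],"spin": -4}
    - {"dp": [-11,5,140],"spin": -4}
    - {"dp": [-11,5,155],"spin": -4}
    - {"dp": [-11,5,163],"spin": -4}
    - {"dp": [-11,5,163],"spin": -4}
    - {"dp": [-11,5,163],"spin": -4}
  claw: -0.4

```text
t: 16.72
ee_pos: [0.5378, -0.3144, 0.0373]
eef_rot: [0.86, 0.511, 0.001, 0.001]
contact_force: [0.5, -0.8, 0.6]
width: 0.0603
grasp_force: 0.0
```

step_arm:
  targets:
    - {"dp": [0,0,0],"spin": 0}
    - {"dp": [0,0,0],"spin": 0}
    - {"dp": [0,0,0],"spin": 0}
    - {"dp": [0,0,0],"spin": 0}
    - {"dp": [0,0,0],"spin": 0}
    - {"dp": [0,0,0],"spin": 0}
    - {"dp": [0,0,0],"spin": 0}
    - {"dp": [0,0,0],"spin": 0}
  claw: 1
  squeeze: 60

```text
t: 17.38
ee_pos: [0.5377, -0.3152, 0.0383]
eef_rot: [0.86, 0.51, 0.001, 0.001]
contact_force: [-2.8, 0.9, 6.8]
width: 0.0284
grasp_force: 60.1
```

step_arm:
  targets:
    - {"dp": [0,0,-10],"spin": 0}
    - {"dp": [0,0,-25],"spin": 0}
    - {"dp": [0,0,-45],"spin": 0}
    - {"dp": [0,0,-70],"spin": 0}
    - {"dp": [0,0,-100],"spin": 0}
    - {"dp": [0,0,-130],"spin": 0}
    - {"dp": [0,0,-160],"spin": 0}
    - {"dp": [0,0,-190],"spin": 0}
    - {"dp": [0,0,-210],"spin": 0}
    - {"dp": [0,0,-210],"spin": 0}
    - {"dp": [0,0,-210],"spin": 0}

```text
t: 18.3
ee_pos: [0.537, -0.3151, 0.2472]
eef_rot: [0.86, 0.51, 0.001, 0.001]
contact_force: [-0.3, 0.5, -3.9]
width: 0.0282
grasp_force: 59.8
```

Run:
```python
from h import *
st();c=cam('wrist','w6.png');save(c,'w6.npz');t=cam('top');save(t,'top6.npz')
k=np.zeros((450,800,3),np.uint8);k[:300,:400]=cv2.resize(c['pixels'][:,:,::-1],(400,300));k[:400,400:]=cv2.resize(t['pixels'][155:255,140:240,::-1],(400,400),interpolation=cv2.INTER_CUBIC)
cv2.imwrite('pics/v6.png',k)
print(tool([.521,.290,.27]),spin(9),spin(99))
```

```text
t 18.3 pos [ 0.537  -0.3151  0.2472] yang -28.7 q7 0.32 w 0.0282 F [-0.3  0.5 -3.9]
[ 522.4 -303.   -24.2] -37.666907168344984 52.3334895567815
```

View pics/v6.png

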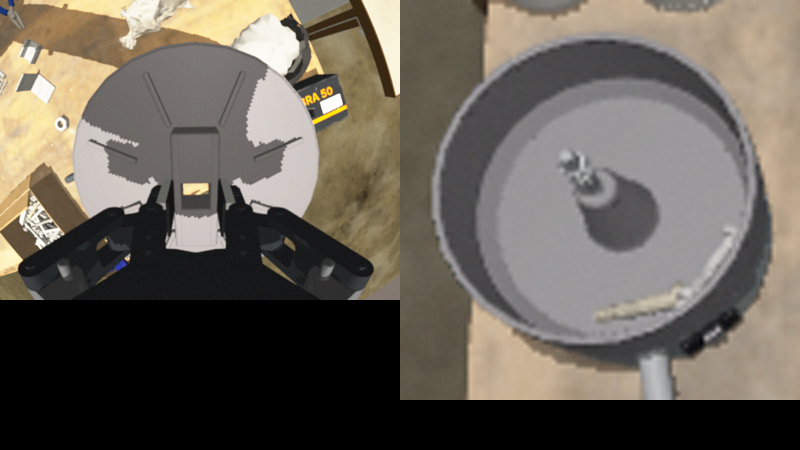

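The cover is held and both bolts lie in the trough. I'll stand off from the bowl so the wrist camera can see the stud past the disc edge.

step_arm:
  targets:
    - {"dp": [15,-12,-8],"spin": 0}
    - {"dp": [40,-31,-15],"spin": 0}
    - {"dp": [68,-52,-15],"spin": 0}
    - {"dp": [96,-74,-15],"spin": 0}
    - {"dp": [124,-95,-15],"spin": 0}
    - {"dp": [152,-117,-15],"spin": 0}
    - {"dp": [180,-138,-15],"spin": 0}
    - {"dp": [208,-160,-15],"spin": 0}
    - {"dp": [236,-181,-15],"spin": 0}
    - {"dp": [264,-203,-15],"spin": 0}
    - {"dp": [292,-224,-15],"spin": 0}
    - {"dp": [320,-246,-15],"spin": 0}
    - {"dp": [348,-267,-15],"spin": 0}
    - {"dp": [372,-286,-15],"spin": 0}
    - {"dp": [388,-298,-15],"spin": 0}
    - {"dp": [394,-303,-15],"spin": 0}
    - {"dp": [394,-303,-15],"spin": 0}
    - {"dp": [394,-303,-15],"spin": 0}
    - {"dp": [394,-303,-15],"spin": 0}

```text
t: 19.98
ee_pos: [0.4604, 0.1735, 0.2609]
eef_rot: [0.861, 0.508, -0.001, 0.001]
contact_force: [-0.3, -0.6, -3.4]
width: 0.0282
grasp_force: 60.0
```

Run:
```python
from h import *
st();c=cam('wrist','w7.png');save(c,'w7.npz');t=cam('side');save(t,'side7.npz')
k=np.zeros((600,800,3),np.uint8);k[:600,:]=cv2.resize(c['pixels'][:,:,::-1],(800,600))
k[450:600,650:800]=cv2.resize(t['pixels'][180:230,285:335,::-1],(150,150),interpolation=cv2.INTER_CUBIC)
cv2.imwrite('pics/v7.png',k)
```

```text
t 19.98 pos [0.4604 0.1735 0.2609] yang -28.9 q7 -0.74 w 0.0282 F [-0.3 -0.6 -3.4]
```

View pics/v7.png

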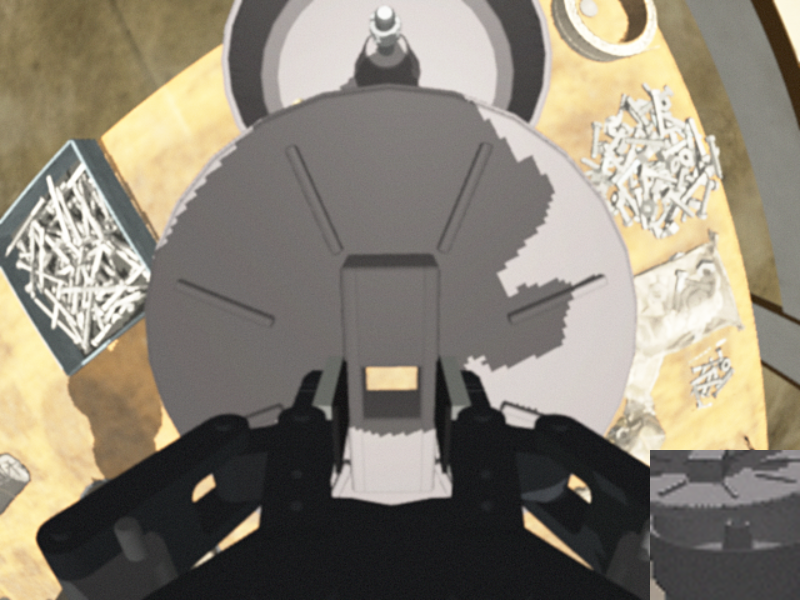

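Wrist view (800 px wide, 1.25x): the stud tip is at (384,12). The hole in the rib spans (363–418, 367–417), so its centre is about (391,392).

Run:
```python
from h import *
c=load('w7.npz');s=r.read_state();R=Ro.from_quat(s['eef_rot']).as_matrix();p=np.array(s['ee_pos'])
im=c['pixels'][:,:,::-1]
sub=cv2.resize(im[0:60,270:350],(800,600),interpolation=cv2.INTER_CUBIC);cv2.imwrite('pics/stud.png',sub)
h=hit(c,'wrist',391/1.25,392/1.25,p[2]-.0023);print('hole rel tcp',(R.T@(h-p)*1000).round(1))
for u,v,z in [(384,12,.188),(384.5,38,.165)]:
    q=hit(c,'wrist',u/1.25,v/1.25,z);print('stud',q.round(4),'rel tool',(R.T@(q-p)*1000).round(1))
e1=hit(c,'wrist',223/1.25,60/1.25,.13);e2=hit(c,'wrist',551/1.25,60/1.25,.13);print('rim',(R.T@((e1+e2)/2-p)*1000).round(1),np.linalg.norm(e1-e2))
print('tilt',R[:,2])
```

```text
hole rel tcp [3.  1.7 2.3]
stud [0.5258 0.2948 0.188 ] rel tool [137.4  -1.3  73.2]
stud [0.5231 0.29   0.165 ] rel tool [131.9  -1.4  96.2]
rim [134.9  -0.8 131.2] 0.18426394785225825
tilt [ 4.41774496e-05 -7.38925416e-04 -9.99999726e-01]
```

View pics/stud.png

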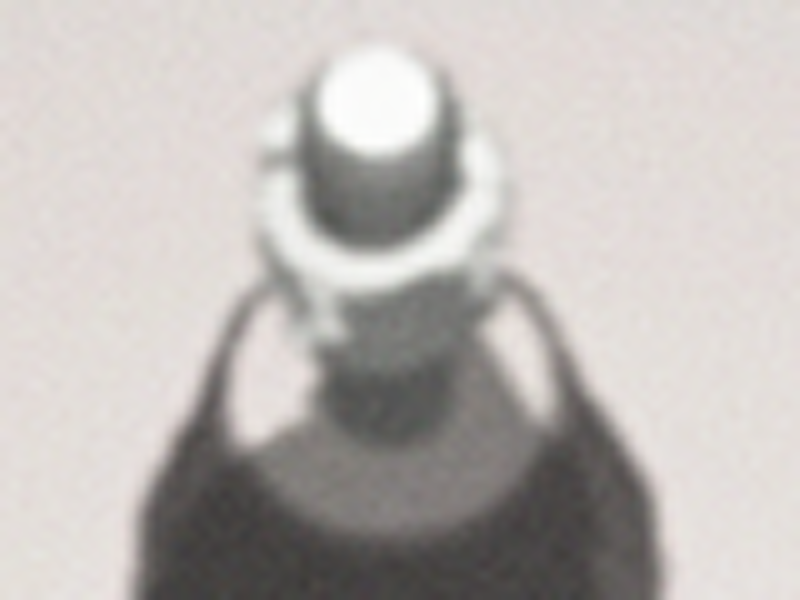

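The stud tip's flat top is centred at crop (378,103), i.e. wrist pixel (307.8,10.3). The shift needed from hole to stud is about +134 mm in x and −2.7 mm in y. I'll move over it and lower in stages.

step_arm:
  targets:
    - {"dp": [25,-1,0],"spin": 0}
    - {"dp": [55,-1,0],"spin": 0}
    - {"dp": [85,-2,0],"spin": 0}
    - {"dp": [112,-2,0],"spin": 0}
    - {"dp": [128,-2.7,0],"spin": 0}
    - {"dp": [133.5,-2.7,0],"spin": 0}
    - {"dp": [133.5,-2.7,0],"spin": 0}
    - {"dp": [133.5,-2.7,15],"spin": 0}
    - {"dp": [133.5,-2.7,30],"spin": 0}
    - {"dp": [133.5,-2.7,40],"spin": 0}
    - {"dp": [133.5,-2.7,46],"spin": 0}
    - {"dp": [133.5,-2.7,50],"spin": 0}
    - {"dp": [133.5,-2.7,50],"spin": 0}
    - {"dp": [133.5,-2.7,50],"spin": 0}

```text
t: 21.25
ee_pos: [0.5217, 0.2942, 0.2116]
eef_rot: [0.86, 0.51, -0.0, 0.0]
contact_force: [0.2, 0.8, -3.0]
width: 0.0281
grasp_force: 60.0
```

Run:
```python
from h import *
st();c=cam('wrist','w8.png');save(c,'w8.npz')
im=c['pixels'][:,:,::-1];cv2.imwrite('pics/v8.png',cv2.resize(im[270:370,260:370],(660,600),interpolation=cv2.INTER_CUBIC))
```

```text
t 21.25 pos [0.5217 0.2942 0.2116] yang -28.7 q7 -0.78 w 0.0281 F [ 0.2  0.8 -3. ]
```

View pics/v8.png

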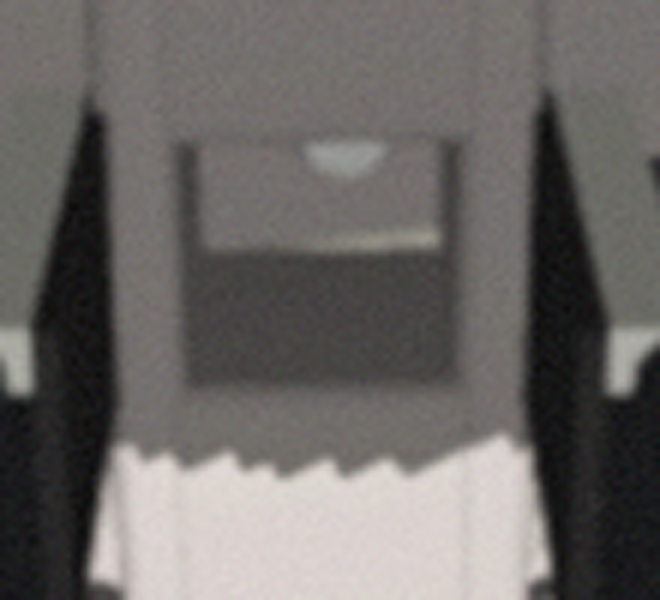

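The stud tip's near edge shows inside the hole at crop (344,178); the hole spans x 182–458, centred on 320. The stud is therefore about 1.8 mm towards +y. Next I'll work out x.

Run:
```python
from h import *
c=load('w8.npz');s=r.read_state();R=Ro.from_quat(s['eef_rot']).as_matrix();p=np.array(s['ee_pos'])
f=lambda u,v,z:(R.T@(hit(c,'wrist',260+u/6,270+v/6,z)-p)*1000).round(2)
zt=p[2]-.0023;zu=p[2]-.0303
print('top far/near',f(320,137,zt),f(320,384,zt),'bottom near',f(320,251,zu))
print('tip edge',f(344,179,.188),f(302,140,.188),f(388,140,.188),'hole lr at top',f(182,260,zt),f(458,260,zt))
```

```text
top far/near [11.82  1.77  2.3 ] [-5.92  1.78  2.3 ] bottom near [-10.52   1.8   30.3 ]
tip edge [-1.3   3.54 23.89] [ 1.83  0.48 23.89] [ 1.82  6.7  23.89] hole lr at top [ 3.2  -6.95  2.3 ] [ 3.2  10.5   2.31]
```

step_arm:
  targets:
    - {"dp": [-0.8,1.8,0],"spin": 0}
    - {"dp": [-0.8,1.8,0],"spin": 0}
    - {"dp": [-0.8,1.8,6],"spin": 0}
    - {"dp": [-0.8,1.8,12],"spin": 0}
    - {"dp": [-0.8,1.8,18],"spin": 0}
    - {"dp": [-0.8,1.8,24],"spin": 0}
    - {"dp": [-0.8,1.8,30],"spin": 0}
    - {"dp": [-0.8,1.8,35],"spin": 0}
    - {"dp": [-0.8,1.8,35],"spin": 0}

```text
t: 22.05
ee_pos: [0.5234, 0.2951, 0.1751]
eef_rot: [0.86, 0.511, 0.001, -0.0]
contact_force: [5.7, 5.1, -4.8]
width: 0.0281
grasp_force: 59.9
```

step_arm:
  targets:
    - {"dp": [0,0,4],"spin": 0}
    - {"dp": [0,0,8],"spin": 0}
    - {"dp": [0,0,12],"spin": 0}
    - {"dp": [0,0,15],"spin": 0}
    - {"dp": [0,0,15],"spin": 0}

```text
t: 22.47
ee_pos: [0.5236, 0.2949, 0.1683]
eef_rot: [0.86, 0.511, 0.003, -0.002]
contact_force: [-8.3, -0.2, 30.6]
width: 0.0282
grasp_force: 63.8
```

step_arm:
  targets:
    - {"dp": [0,0,-8],"spin": 0}
    - {"dp": [0,0,-10],"spin": 0}
    - {"dp": [0.5,0.2,-10],"spin": 0}
    - {"dp": [1,0.5,-10],"spin": 0}
    - {"dp": [1,0.5,-10],"spin": 0}

```text
t: 22.88
ee_pos: [0.5231, 0.2952, 0.1705]
eef_rot: [0.86, 0.511, -0.0, -0.001]
contact_force: [1.1, 5.2, -1.5]
width: 0.0279
grasp_force: 61.1
```

step_arm:
  targets:
    - {"dp": [1,0.5,0],"spin": 0}
    - {"dp": [1,0.5,0],"spin": 0}

```text
t: 23.05
ee_pos: [0.5238, 0.2949, 0.17]
eef_rot: [0.86, 0.51, -0.001, -0.0]
contact_force: [1.4, 4.5, -3.0]
width: 0.0279
grasp_force: 60.9
```

Run:
```python
from h import *
s=st();print(s['wrist_torque'])
c=cam('wrist','w9.png');save(c,'w9.npz');t=cam('side');save(t,'side9.npz');T=cam('top');save(T,'top9.npz')
k=np.zeros((600,800,3),np.uint8)
z=lambda im,w,h:cv2.resize(im[:,:,::-1],(w,h),interpolation=cv2.INTER_CUBIC)
k[:300,:400]=z(c['pixels'],400,300);k[300:,:330]=z(c['pixels'][270:370,260:370],330,300)
k[:300,400:]=z(t['pixels'][165:255,260:380],400,300);k[300:,400:]=z(T['pixels'][145:265,130:290],400,300)
cv2.imwrite('pics/v9.png',k)
```

```text
t 23.05 pos [0.5238 0.2949 0.17  ] yang -28.6 q7 -0.76 w 0.0279 F [ 1.4  4.5 -3. ]
[ 1.0726176  -0.24778925  0.01412692]
```

View pics/v9.png

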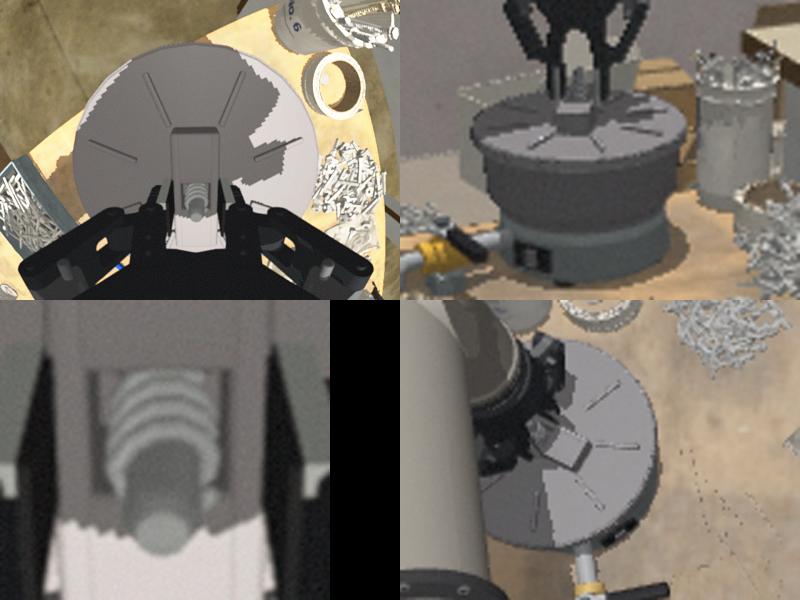

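The stud has come up through the hole and the cover sits just above the rim, roughly level. I'll compute the stud's offset within the hole from the tip at crop (162,533) and the thread at x 108–220.

Run:
```python
from h import *
c=load('w9.npz');s=r.read_state();R=Ro.from_quat(s['eef_rot']).as_matrix();p=np.array(s['ee_pos'])
f=lambda u,v,z:(R.T@(hit(c,'wrist',260+u/3,270+(v-300)/3,z)-p)*1000).round(2)
print('tip',f(162,533,.188),'hole far',f(163,367,p[2]-.0023),'lr',f(88,400,p[2]-.0023),f(238,400,p[2]-.0023))
a=load('w8.npz')['pixels'].astype(int);b=c['pixels'].astype(int)
g=lambda im:cv2.cvtColor(im.astype(np.uint8),cv2.COLOR_RGB2GRAY)
# rib far end and disc edge rows along the column 312
for im in(a,b):
    q=g(im)[40:300,300:326].mean(1);d=np.abs(np.diff(cv2.GaussianBlur(q.reshape(-1,1),(1,5),0).ravel()));i=np.argsort(d)[::-1][:8];print(sorted((i+40).tolist()))
```

```text
tip [  0.86   2.   -17.92] hole far [12.24  2.15  2.28] lr [ 7.64 -7.23  2.3 ] [ 7.66 11.55  2.27]
[72, 201, 202, 203, 204, 212, 213, 214]
[72, 201, 202, 203, 212, 213, 214, 215]
```

step_arm:
  targets:
    - {"dp": [2,1,0],"spin": 0}
    - {"dp": [3,1,0],"spin": 0}
    - {"dp": [3,1,0],"spin": 0}
    - {"dp": [3,1,0],"spin": 0}

```text
t: 23.53
ee_pos: [0.5265, 0.2948, 0.1706]
eef_rot: [0.86, 0.509, -0.002, 0.001]
contact_force: [-1.5, 0.7, -3.2]
width: 0.0279
grasp_force: 60.8
```

step_arm:
  targets:
    - {"dp": [-2,0,0],"spin": 0}
    - {"dp": [-4,0,0],"spin": 0}
    - {"dp": [-6,0,0],"spin": 0}
    - {"dp": [-6,0,0],"spin": 0}
    - {"dp": [-6,0,0],"spin": 0}

```text
t: 23.95
ee_pos: [0.5256, 0.2938, 0.1717]
eef_rot: [0.86, 0.511, 0.003, -0.001]
contact_force: [3.1, 6.0, -7.0]
width: 0.0282
grasp_force: 60.4
```

step_arm:
  targets:
    - {"dp": [-1.5,0,0],"spin": 0}
    - {"dp": [-3,0,0],"spin": 0}
    - {"dp": [-3,0,0],"spin": 0}
    - {"dp": [-3,0,0],"spin": 0}

```text
t: 24.28
ee_pos: [0.5254, 0.2938, 0.172]
eef_rot: [0.859, 0.511, 0.006, -0.001]
contact_force: [7.3, 8.5, -9.1]
width: 0.0282
grasp_force: 60.1
```

step_arm:
  targets:
    - {"dp": [4,0,0],"spin": 0}
    - {"dp": [8,0,0],"spin": 0}
    - {"dp": [12,0,0],"spin": 0}
    - {"dp": [13,0,0],"spin": 0}
    - {"dp": [13,0,0],"spin": 0}
    - {"dp": [13,0,0],"spin": 0}

```text
t: 24.78
ee_pos: [0.5282, 0.2981, 0.1709]
eef_rot: [0.861, 0.509, -0.002, 0.001]
contact_force: [-3.3, -3.9, -1.2]
width: 0.0281
grasp_force: 61.1
```

step_arm:
  targets:
    - {"dp": [-2,2,0],"spin": 0}
    - {"dp": [-2,4,0],"spin": 0}
    - {"dp": [-2,4,0],"spin": 0}
    - {"dp": [-2,4,0],"spin": 0}

```text
t: 25.12
ee_pos: [0.5286, 0.2978, 0.1707]
eef_rot: [0.86, 0.511, -0.002, -0.002]
contact_force: [-6.5, -1.1, 0.5]
width: 0.0283
grasp_force: 61.1
```

step_arm:
  targets:
    - {"dp": [0,-4,0],"spin": 0}
    - {"dp": [0,-8,0],"spin": 0}
    - {"dp": [0,-9,0],"spin": 0}
    - {"dp": [0,-9,0],"spin": 0}
    - {"dp": [0,-9,0],"spin": 0}

```text
t: 25.53
ee_pos: [0.5242, 0.3001, 0.1714]
eef_rot: [0.86, 0.51, 0.0, 0.001]
contact_force: [-0.3, -4.8, -3.2]
width: 0.0281
grasp_force: 60.8
```

The contacts bracket the stud, so I now have its centre. I'll centre the cover on it and lower.

step_arm:
  targets:
    - {"dp": [-2.3,3.2,0],"spin": 0}
    - {"dp": [-2.3,3.2,0],"spin": 0}
    - {"dp": [-2.3,3.2,0],"spin": 0}
    - {"dp": [-2.3,3.2,3],"spin": 0}
    - {"dp": [-2.3,3.2,6],"spin": 0}
    - {"dp": [-2.3,3.2,9],"spin": 0}
    - {"dp": [-2.3,3.2,11],"spin": 0}
    - {"dp": [-2.3,3.2,11],"spin": 0}

```text
t: 26.2
ee_pos: [0.526, 0.2986, 0.1683]
eef_rot: [0.86, 0.511, 0.003, -0.002]
contact_force: [-11.1, -4.5, 30.7]
width: 0.0278
grasp_force: 64.6
```

step_arm:
  targets:
    - {"dp": [0,0,-4],"spin": 0}
    - {"dp": [0,0,-8],"spin": 0}
    - {"dp": [0,0,-8],"spin": 0}

```text
t: 26.45
ee_pos: [0.5257, 0.2981, 0.169]
eef_rot: [0.86, 0.51, 0.001, -0.0]
contact_force: [0.1, 0.5, -2.7]
width: 0.0279
grasp_force: 60.9
```

step_arm:
  targets:
    - {"dp": [0,0,0],"spin": 0}
    - {"dp": [0,0,0],"spin": 0}
    - {"dp": [0,0,0],"spin": 0}
    - {"dp": [0,0,0],"spin": 0}
    - {"dp": [0,0,0],"spin": 0}
    - {"dp": [0,0,0],"spin": 0}
  claw: -0.5

```text
t: 26.95
ee_pos: [0.5254, 0.2972, 0.1682]
eef_rot: [0.86, 0.51, -0.0, 0.0]
contact_force: [-0.0, 0.9, 0.4]
width: 0.0642
grasp_force: 0.0
```

step_arm:
  targets:
    - {"dp": [0,0,-20],"spin": 0}
    - {"dp": [0,0,-50],"spin": 0}
    - {"dp": [0,0,-90],"spin": 0}
    - {"dp": [-20,0,-100],"spin": 0}
    - {"dp": [-60,0,-100],"spin": 0}
    - {"dp": [-100,0,-100],"spin": 0}
    - {"dp": [-140,0,-100],"spin": 0}
    - {"dp": [-180,0,-100],"spin": 0}
    - {"dp": [-180,0,-100],"spin": 0}
    - {"dp": [-180,0,-100],"spin": 0}

```text
t: 27.78
ee_pos: [0.4382, 0.137, 0.2687]
eef_rot: [0.861, 0.508, 0.001, -0.001]
contact_force: [0.2, -0.2, -0.0]
width: 0.0643
grasp_force: 0.0
```

Run:
```python
from h import *
st();c=cam('wrist','w10.png');save(c,'w10.npz');t=cam('side','side10.png');save(t,'side10.npz')
# expected silhouettes: disc top edge heights in side view at bowl axis
B=np.array([.524,.294])
for z in (.127,.135,.143):
    P=np.array([proj(t,'side',[B[0]+.1005*np.cos(a),B[1]+.1005*np.sin(a),z]) for a in np.linspace(0,6.28,181)])
    print(z,P.min(0).round(1),P.max(0).round(1))
g=cv2.cvtColor(t['pixels'],cv2.COLOR_RGB2GRAY)
for u in (295,313,330):print(u,g[170:240,u].tolist())
W=c['pixels'];gg=cv2.cvtColor(W,cv2.COLOR_RGB2GRAY)
```

```text
t 27.78 pos [0.4382 0.137  0.2687] yang -28.9 q7 -0.73 w 0.0643 F [ 0.2 -0.2 -0. ]
0.127 [281.3 193. ] [346.3 215.3]
0.135 [281.2 190.7] [346.3 212.7]
0.143 [281.  188.4] [346.3 210.1]
295 [123, 121, 123, 120, 121, 122, 122, 122, 121, 120, 118, 121, 116, 121, 115, 115, 116, 123, 109, 125, 124, 124, 122, 128, 143, 145, 146, 78, 126, 146, 145, 139, 91, 115, 146, 147, 144, 144, 140, 86, 85, 76, 60, 66, 63, 66, 63, 66, 64, 62, 64, 65, 66, 65, 63, 64, 63, 64, 67, 61, 60, 63, 82, 90, 85, 77, 65, 43, 22, 18]
313 [59, 56, 56, 60, 49, 49, 51, 49, 51, 45, 61, 144, 149, 150, 147, 145, 103, 98, 98, 125, 80, 94, 86, 143, 86, 133, 143, 145, 151, 73, 76, 74, 74, 77, 76, 78, 80, 81, 84, 81, 79, 80, 85, 68, 67, 65, 63, 67, 66, 67, 67, 61, 66, 63, 64, 65, 62, 67, 64, 64, 65, 64, 61, 62, 67, 79, 92, 94, 90, 74]
330 [122, 122, 122, 119, 121, 124, 121, 123, 146, 151, 150, 151, 164, 106, 108, 111, 111, 112, 112, 127, 133, 121, 82, 145, 146, 145, 144, 143, 125, 85, 143, 147, 138, 88, 126, 144, 144, 146, 141, 145, 144, 85, 72, 79, 78, 61, 65, 63, 65, 62, 63, 63, 62, 65, 60, 66, 64, 63, 63, 63, 59, 65, 72, 92, 90, 93, 78, 73, 76, 70]
```

In the side view the disc's near edge is at row 212.5, where a seated disc should show (212.7), so the cover is seated and level. Now the wing nut.

step_arm:
  targets:
    - {"dp": [-24,6,0],"spin": -7}
    - {"dp": [-48,12,0],"spin": -14}
    - {"dp": [-72,19,0],"spin": -21}
    - {"dp": [-96,25,0],"spin": -28}
    - {"dp": [-120,31,0],"spin": -35}
    - {"dp": [-144,38,0],"spin": -42}
    - {"dp": [-168,44,0],"spin": -49}
    - {"dp": [-192,50,0],"spin": -56}
    - {"dp": [-216,57,0],"spin": -63}
    - {"dp": [-240,63,0],"spin": -70}
    - {"dp": [-264,69,10],"spin": -77}
    - {"dp": [-288,76,20],"spin": -84}
    - {"dp": [-312,82,30],"spin": -91}
    - {"dp": [-336,88,40],"spin": -98}
    - {"dp": [-360,95,50],"spin": -105}
    - {"dp": [-384,101,60],"spin": -112}
    - {"dp": [-409,107,69],"spin": -119}
    - {"dp": [-409,107,69],"spin": -119}
    - {"dp": [-409,107,69],"spin": -119}
    - {"dp": [-409,107,69],"spin": -119}
  claw: -0.5

```text
t: 29.55
ee_pos: [0.337, -0.2725, 0.1991]
eef_rot: [-0.003, 1.0, -0.002, -0.001]
contact_force: [0.6, 0.5, 0.5]
width: 0.0643
grasp_force: 0.0
```

Run:
```python
from h import *
s=st();c=cam('wrist','w11.png');save(c,'w11.npz')
print('expected px',np.round(proj(c,'wrist',[.336,-.273,.049])))
h=cv2.cvtColor(c['pixels'],cv2.COLOR_RGB2HSV);g=h[:,:,2]
m=((g<125)&(h[:,:,1]<70)).astype(np.uint8);m=cv2.morphologyEx(m,cv2.MORPH_OPEN,np.ones((3,3),np.uint8))
n,l,S,C=cv2.connectedComponentsWithStats(m)
for i in range(1,n):
    if S[i,4]>150:
        ys,xs=np.where(l==i);print(S[i],C[i].round(),c['pixels'][ys,xs].mean(0).round(),[np.round(v,1) for v in cv2.minAreaRect(np.c_[xs,ys].astype(np.float32))])
```

```text
t 29.55 pos [ 0.337  -0.2725  0.1991] yang 90.3 q7 2.44 w 0.0643 F [0.6 0.5 0.5]
expected px [315. 226.]
[161   0  20  15 189] [169.   7.] [72. 69. 63.] [array([170.6,   7.2]), array([19.6, 13.3]), np.float64(18.4)]
[561   0  62  14 505] [595.   6.] [86. 81. 73.] [array([591.5,   6.5]), array([61., 13.]), np.float64(0.0)]
[133  10  12  28 154] [138.  23.] [83. 79. 72.] [array([138.5,  23.8]), array([ 8.4, 27.3]), np.float64(11.3)]
[219  10  26  54 701] [231.  34.] [64. 62. 57.] [array([231.9,  36.6]), array([18. , 56.9]), np.float64(11.3)]
[154  27  27  66 722] [164.  53.] [83. 79. 73.] [array([166.6,  59.5]), array([21. , 67.2]), np.float64(5.4)]
[188  50  16  27 241] [195.  62.] [91. 87. 79.] [array([193.6,  62.3]), array([11.8, 27.3]), np.float64(22.6)]
[196  60  14  21 163] [203.  70.] [85. 81. 74.] [array([203.4,  70.7]), array([ 9.5, 22.5]), np.float64(18.4)]
[166  72  18  18 164] [176.  81.] [80. 77. 71.] [array([176.3,  82. ]), array([ 9.8, 23.9]), np.float64(38.7)]
[ 139   85  188   36 2671] [233. 102.] [70. 67. 61.] [array([231.6,  98.7]), array([ 25.6, 188.2]), np.float64(
[... 1340 characters left out ...]
([71.5, 39.1]), np.float64(31.5)]
[574 415  28  27 319] [588. 427.] [19. 19. 21.] [array([587.5, 425.9]), array([31.1, 21.1]), np.float64(51.3)]
[ 580  432   60   48 1144] [611. 466.] [48. 48. 46.] [array([609.5, 455.5]), array([47., 59.]), np.float64(90.0)]
[337 443  66  37 967] [369. 458.] [19. 20. 21.] [array([370.2, 459.1]), array([31.7, 63.9]), np.float64(70.2)]
[136 448  41  32 572] [159. 467.] [20. 21. 21.] [array([159.1, 469.3]), array([26.2, 40.6]), np.float64(51.3)]
[437 449  54  31 554] [463. 465.] [19. 19. 20.] [array([464.2, 465.5]), array([54.4, 24.6]), np.float64(20.2)]
[386 464  33  16 234] [400. 473.] [19. 19. 20.] [array([402. , 471.5]), array([15., 32.]), np.float64(90.0)]
```

Run:
```python
from h import *
c=load('w11.npz');g=cv2.cvtColor(c['pixels'],cv2.COLOR_RGB2GRAY)
for v in range(180,262,5): print(v,g[v,280:340:2].tolist())
```

```text
180 [212, 209, 207, 205, 200, 197, 195, 198, 201, 200, 203, 204, 197, 199, 195, 188, 144, 156, 188, 187, 180, 183, 180, 178, 175, 175, 179, 178, 174, 174]
185 [208, 211, 207, 213, 209, 206, 208, 202, 203, 186, 89, 83, 94, 89, 86, 72, 57, 83, 98, 98, 117, 173, 177, 178, 175, 174, 173, 169, 167, 166]
190 [211, 209, 207, 205, 213, 209, 207, 202, 195, 144, 103, 118, 125, 123, 114, 105, 88, 79, 99, 100, 93, 102, 169, 176, 168, 169, 168, 165, 163, 163]
195 [211, 209, 205, 205, 206, 205, 207, 194, 139, 84, 121, 123, 118, 124, 125, 129, 103, 56, 85, 104, 132, 197, 189, 190, 180, 174, 175, 174, 169, 165]
200 [221, 219, 219, 217, 216, 207, 104, 43, 51, 70, 102, 119, 125, 122, 115, 109, 89, 41, 32, 33, 69, 123, 183, 197, 189, 185, 183, 176, 175, 175]
205 [228, 228, 227, 228, 217, 100, 108, 136, 134, 93, 113, 126, 127, 118, 98, 82, 69, 73, 121, 78, 35, 70, 111, 183, 192, 184, 179, 180, 179, 180]
210 [228, 228, 229, 231, 198, 120, 138, 137, 126, 96, 112, 130, 125, 119, 94, 78, 60, 74, 128, 135, 105, 71, 93, 97, 168, 186, 188, 185, 182, 181]
215 [224, 227, 225, 221, 171, 131, 132, 129, 121, 97, 11
[... 637 characters left out ...]
 90]
240 [195, 177, 101, 101, 102, 104, 103, 97, 64, 55, 58, 62, 61, 63, 59, 55, 82, 91, 95, 91, 90, 89, 88, 89, 92, 86, 87, 89, 86, 87]
245 [196, 192, 138, 106, 101, 109, 99, 95, 64, 58, 63, 62, 61, 67, 66, 59, 90, 90, 97, 91, 95, 91, 92, 88, 88, 82, 85, 85, 86, 90]
250 [193, 192, 144, 110, 100, 99, 103, 98, 66, 52, 59, 62, 61, 58, 58, 110, 138, 103, 87, 94, 94, 97, 90, 91, 89, 89, 91, 89, 88, 88]
255 [199, 195, 197, 199, 196, 145, 129, 127, 161, 187, 177, 172, 172, 181, 188, 187, 186, 180, 127, 115, 112, 110, 112, 111, 89, 92, 96, 90, 84, 87]
260 [198, 198, 196, 191, 200, 200, 205, 194, 185, 190, 186, 192, 189, 189, 190, 190, 188, 184, 180, 183, 179, 181, 182, 185, 173, 98, 86, 86, 85, 86]
```

Run:
```python
from h import *
c=load('w11.npz')
a=hit(c,'wrist',306,184,.049);b=hit(c,'wrist',304,252.5,.049);m=(a+b)/2
ang=np.degrees(np.arctan2(*(a-b)[1::-1]));print(a.round(4),b.round(4),np.linalg.norm(a-b),ang,m.round(4),tool([m[0],m[1],.040]),'spin',spin(ang-90))
```

```text
[ 0.304  -0.2797  0.049 ] [ 0.3573 -0.2812  0.049 ] 0.053250021955849255 178.44602302273807 [ 0.3307 -0.2804  0.049 ] [  6.8  -8.7 159.3] spin 1.7498234435363145
```

step_arm:
  targets:
    - {"dp": [7,-10,35],"spin": 2}
    - {"dp": [7,-10,70],"spin": 2}
    - {"dp": [7,-10,100],"spin": 2}
    - {"dp": [7,-10,125],"spin": 2}
    - {"dp": [7,-10,140],"spin": 2}
    - {"dp": [7,-10,146],"spin": 2}
    - {"dp": [7,-10,146],"spin": 2}
    - {"dp": [7,-10,146],"spin": 2}

```text
t: 30.27
ee_pos: [0.3312, -0.2809, 0.0539]
eef_rot: [0.014, 1.0, -0.0, 0.0]
contact_force: [0.5, -0.3, -0.2]
width: 0.064
grasp_force: 0.0
```

step_arm:
  targets:
    - {"dp": [0,0,0],"spin": 0}
    - {"dp": [0,0,0],"spin": 0}
    - {"dp": [0,0,0],"spin": 0}
    - {"dp": [0,0,0],"spin": 0}
    - {"dp": [0,0,0],"spin": 0}
    - {"dp": [0,0,0],"spin": 0}
    - {"dp": [0,0,0],"spin": 0}
    - {"dp": [0,0,0],"spin": 0}
    - {"dp": [0,0,0],"spin": 0}
    - {"dp": [0,0,0],"spin": 0}
  claw: 1
  squeeze: 60

```text
t: 31.1
ee_pos: [0.3303, -0.2811, 0.0539]
eef_rot: [0.015, 1.0, 0.0, 0.001]
contact_force: [-0.9, 2.0, 5.8]
width: 0.0101
grasp_force: 60.9
```

step_arm:
  targets:
    - {"dp": [0,0,-10],"spin": 0}
    - {"dp": [0,0,-35],"spin": 0}
    - {"dp": [0,0,-70],"spin": 0}
    - {"dp": [0,0,-105],"spin": 0}
    - {"dp": [0,0,-140],"spin": 0}
    - {"dp": [0,0,-175],"spin": 0}
    - {"dp": [0,0,-210],"spin": 0}
    - {"dp": [0,0,-232],"spin": 0}
    - {"dp": [0,0,-236],"spin": 0}
    - {"dp": [0,0,-236],"spin": 0}

```text
t: 31.93
ee_pos: [0.3301, -0.2814, 0.2902]
eef_rot: [0.014, 1.0, 0.0, 0.002]
contact_force: [-0.0, -0.8, -1.8]
width: 0.0102
grasp_force: 60.0
```

step_arm:
  targets:
    - {"dp": [-6,20,0],"spin": 0}
    - {"dp": [-17,55,0],"spin": 0}
    - {"dp": [-28,90,0],"spin": 0}
    - {"dp": [-38,125,0],"spin": -3}
    - {"dp": [-49,160,0],"spin": -8}
    - {"dp": [-59,195,0],"spin": -13}
    - {"dp": [-70,230,0],"spin": -18}
    - {"dp": [-80,265,0],"spin": -23}
    - {"dp": [-91,300,0],"spin": -28}
    - {"dp": [-102,335,0],"spin": -33}
    - {"dp": [-112,370,0],"spin": -38}
    - {"dp": [-123,405,0],"spin": -43}
    - {"dp": [-134,440,0],"spin": -48}
    - {"dp": [-144,475,0],"spin": -53}
    - {"dp": [-155,510,0],"spin": -58}
    - {"dp": [-165,545,0],"spin": -63}
    - {"dp": [-173,570,0],"spin": -68}
    - {"dp": [-177,582,0],"spin": -73}
    - {"dp": [-177,582,0],"spin": -75}
    - {"dp": [-177,582,0],"spin": -75}

```text
t: 33.6
ee_pos: [0.5224, 0.296, 0.2851]
eef_rot: [-0.598, 0.802, 0.0, -0.004]
contact_force: [-0.0, -0.5, -2.5]
width: 0.0105
grasp_force: 59.9
```

Run:
```python
from h import *
s=st();print(s['joint_pos'][6]);c=cam('wrist','w12.png');save(c,'w12.npz')
g=cv2.cvtColor(c['pixels'],cv2.COLOR_RGB2GRAY)
S=np.array([.5242,.2952]);print('to stud',tool([S[0],S[1],s['ee_pos'][2]]))
print('tcp px',np.round(proj(c,'wrist',s['ee_pos']),1))
p=np.array(s['ee_pos']);R=Ro.from_quat(s['eef_rot']).as_matrix()
for x in(-28,0,28): print(x,np.round(proj(c,'wrist',p+R@np.array([x,0,5])/1000),1))
for v in range(235,400,7): print(v,g[v,288:340:3].tolist())
```

```text
t 33.6 pos [0.5224 0.296  0.2851] yang 163.4 q7 2.5 w 0.0105 F [-0.  -0.5 -2.5]
2.495791316089412
to stud [-0.8 -1.4  0.8]
tcp px [316.6 328.6]
-28 [316.1 378.7]
0 [316.4 322.3]
28 [316.7 254.8]
235 [127, 203, 199, 111, 113, 127, 118, 120, 115, 109, 140, 72, 164, 203, 181, 103, 106, 108]
242 [149, 127, 93, 86, 130, 98, 80, 71, 68, 76, 91, 64, 105, 102, 100, 106, 112, 105]
249 [111, 104, 70, 68, 70, 67, 57, 58, 51, 61, 55, 61, 62, 69, 106, 105, 105, 107]
256 [107, 107, 76, 54, 78, 105, 113, 120, 117, 118, 118, 105, 93, 68, 52, 61, 99, 105]
263 [86, 42, 42, 54, 108, 114, 128, 133, 135, 129, 127, 127, 114, 82, 53, 56, 56, 67]
270 [40, 43, 38, 51, 123, 133, 139, 138, 135, 135, 136, 134, 122, 88, 57, 55, 59, 47]
277 [39, 48, 51, 56, 119, 125, 126, 121, 134, 132, 139, 140, 137, 93, 53, 43, 48, 44]
284 [75, 86, 87, 52, 59, 62, 62, 70, 67, 69, 67, 64, 84, 54, 72, 85, 84, 78]
291 [95, 96, 93, 27, 60, 67, 69, 70, 65, 66, 64, 61, 57, 45, 53, 101, 95, 96]
298 [97, 96, 85, 19, 52, 70, 65, 70, 71, 63, 68, 66, 59, 31, 28, 95, 93, 96]
305 [96, 95, 64, 18, 47, 61, 66, 70, 70, 68, 64, 63, 59, 22, 20, 
[... 367 characters left out ...]
 67, 67, 64, 56, 18, 37, 31, 20, 21]
347 [18, 23, 35, 33, 43, 65, 66, 71, 68, 68, 61, 64, 54, 28, 35, 29, 24, 20]
354 [26, 28, 33, 27, 48, 69, 72, 68, 72, 63, 69, 67, 67, 24, 35, 32, 27, 20]
361 [20, 22, 34, 29, 52, 64, 69, 64, 62, 68, 64, 65, 62, 37, 36, 23, 29, 27]
368 [26, 20, 34, 27, 99, 59, 63, 68, 66, 68, 64, 64, 63, 72, 35, 27, 24, 23]
375 [25, 35, 62, 55, 107, 106, 109, 112, 112, 113, 109, 112, 112, 108, 33, 79, 27, 27]
382 [27, 37, 97, 92, 99, 101, 101, 104, 109, 115, 112, 115, 113, 110, 105, 91, 31, 26]
389 [26, 52, 107, 110, 112, 113, 110, 115, 113, 115, 112, 114, 118, 117, 117, 111, 27, 26]
396 [25, 44, 112, 112, 114, 117, 120, 115, 118, 111, 110, 115, 120, 111, 117, 114, 22, 21]
```

Run:
```python
from h import *
s=r.read_state();c=load('w12.npz');p=np.array(s['ee_pos']);R=Ro.from_quat(s['eef_rot']).as_matrix()
for z in(3,5,8,11,14):
    q=[R.T@(hit(c,'wrist',312.5,v,p[2]-z/1000)-p)*1000 for v in(254.5,371.5)]
    w=[R.T@(hit(c,'wrist',u,320,p[2]-z/1000)-p)*1000 for u in(299,326.5)]
    print(z,np.round([q[0][0],q[1][0],q[0][0]-q[1][0],(q[0][0]+q[1][0])/2,w[1][1]-w[0][1],(w[1][1]+w[0][1])/2],1))
```

```text
3 [ 27.9 -23.   50.9   2.5  10.5  -0.8]
5 [ 27.3 -24.5  51.7   1.4  10.7  -0.8]
8 [ 26.3 -26.7  52.9  -0.2  10.9  -0.8]
11 [ 25.3 -28.9  54.1  -1.8  11.2  -0.8]
14 [ 24.3 -31.1  55.3  -3.4  11.4  -0.8]
```

step_arm:
  targets:
    - {"dp": [0.3,-1.7,0],"spin": -6}
    - {"dp": [0.3,-1.7,0],"spin": -12}
    - {"dp": [0.3,-1.7,0],"spin": -18}
    - {"dp": [0.3,-1.7,10],"spin": -20}
    - {"dp": [0.3,-1.7,20],"spin": -20}
    - {"dp": [0.3,-1.7,30],"spin": -20}
    - {"dp": [0.3,-1.7,40],"spin": -20}
    - {"dp": [0.3,-1.7,46],"spin": -20}
    - {"dp": [0.3,-1.7,50],"spin": -20}
    - {"dp": [0.3,-1.7,50],"spin": -20}

```text
t: 34.48
ee_pos: [0.5244, 0.2947, 0.2378]
eef_rot: [0.727, -0.686, -0.0, 0.001]
contact_force: [0.5, 0.6, -2.6]
width: 0.0105
grasp_force: 60.0
```

step_arm:
  targets:
    - {"dp": [0,0,2],"spin": 0}
    - {"dp": [0,0,4],"spin": 0}
    - {"dp": [0,0,6],"spin": 0}
    - {"dp": [0,0,6],"spin": 0}

```text
t: 34.82
ee_pos: [0.5251, 0.2954, 0.2333]
eef_rot: [0.728, -0.686, -0.0, -0.0]
contact_force: [0.3, 0.8, -3.2]
width: 0.0103
grasp_force: 59.9
```

step_arm:
  targets:
    - {"dp": [0,0,2],"spin": 0}
    - {"dp": [0,0,4],"spin": 0}
    - {"dp": [0,0,4],"spin": 0}
    - {"dp": [0,0,4],"spin": 0}

```text
t: 35.15
ee_pos: [0.525, 0.2952, 0.2291]
eef_rot: [0.728, -0.686, -0.0, -0.0]
contact_force: [-0.2, 1.5, -2.3]
width: 0.0102
grasp_force: 59.9
```

step_arm:
  targets:
    - {"dp": [0,0,2],"spin": 0}
    - {"dp": [0,0,4],"spin": 0}
    - {"dp": [0,0,4],"spin": 0}
    - {"dp": [0,0,4],"spin": 0}

```text
t: 35.48
ee_pos: [0.5254, 0.2954, 0.2265]
eef_rot: [0.728, -0.686, -0.0, -0.001]
contact_force: [-1.5, 1.0, 3.8]
width: 0.0101
grasp_force: 60.7
```

On the thread. Turning clockwise.

step_arm:
  targets:
    - {"dp": [0,0,0.2],"spin": 7}
    - {"dp": [0,0,0.4],"spin": 14}
    - {"dp": [0,0,0.6],"spin": 21}
    - {"dp": [0,0,0.8],"spin": 28}
    - {"dp": [0,0,1.1],"spin": 35}
    - {"dp": [0,0,1.3],"spin": 42}
    - {"dp": [0,0,1.5],"spin": 49}
    - {"dp": [0,0,1.8],"spin": 56}
    - {"dp": [0,0,2],"spin": 63}
    - {"dp": [0,0,2.3],"spin": 70}
    - {"dp": [0,0,2.5],"spin": 77}
    - {"dp": [0,0,2.7],"spin": 84}
    - {"dp": [0,0,3],"spin": 91}
    - {"dp": [0,0,3.2],"spin": 98}
    - {"dp": [0,0,3.4],"spin": 105}
    - {"dp": [0,0,3.7],"spin": 112}
    - {"dp": [0,0,3.9],"spin": 119}
    - {"dp": [0,0,4.1],"spin": 126}
    - {"dp": [0,0,4.4],"spin": 133}
    - {"dp": [0,0,4.6],"spin": 140}

```text
t: 37.15
ee_pos: [0.5246, 0.295, 0.2219]
eef_rot: [0.398, 0.917, 0.0, -0.001]
contact_force: [-3.4, -0.4, 5.8]
width: 0.0105
grasp_force: 61.0
```

Run:
```python
from h import *
s=st();print(s['wrist_torque'])
```

```text
t 37.15 pos [0.5246 0.295  0.2219] yang 43.0 q7 0.63 w 0.0105 F [-3.4 -0.4  5.8]
[ 0.03005551  0.83118892 -0.00954944]
```

step_arm:
  targets:
    - {"dp": [0,0,0.2],"spin": 7}
    - {"dp": [0,0,0.4],"spin": 14}
    - {"dp": [0,0,0.6],"spin": 21}
    - {"dp": [0,0,0.8],"spin": 28}
    - {"dp": [0,0,1.1],"spin": 35}
    - {"dp": [0,0,1.3],"spin": 42}
    - {"dp": [0,0,1.5],"spin": 49}
    - {"dp": [0,0,1.8],"spin": 56}
    - {"dp": [0,0,2],"spin": 63}
    - {"dp": [0,0,2.3],"spin": 70}
    - {"dp": [0,0,2.5],"spin": 77}
    - {"dp": [0,0,2.7],"spin": 84}
    - {"dp": [0,0,3],"spin": 91}
    - {"dp": [0,0,3.2],"spin": 98}
    - {"dp": [0,0,3.4],"spin": 105}
    - {"dp": [0,0,3.7],"spin": 112}
    - {"dp": [0,0,3.9],"spin": 119}
    - {"dp": [0,0,4.1],"spin": 126}
    - {"dp": [0,0,4.4],"spin": 133}
    - {"dp": [0,0,4.6],"spin": 140}

```text
t: 38.82
ee_pos: [0.5249, 0.296, 0.2175]
eef_rot: [0.998, -0.06, 0.0, -0.001]
contact_force: [-2.1, 1.2, 6.4]
width: 0.0102
grasp_force: 61.0
```

Run:
```python
from h import *
s=st();print(s['wrist_torque'])
```

```text
t 38.82 pos [0.5249 0.296  0.2175] yang -96.9 q7 -1.69 w 0.0102 F [-2.1  1.2  6.4]
[0.49267724 0.60234568 0.0140976 ]
```

step_arm:
  targets:
    - {"dp": [0,0,0.2],"spin": 7}
    - {"dp": [0,0,0.4],"spin": 14}
    - {"dp": [0,0,0.6],"spin": 21}
    - {"dp": [0,0,0.8],"spin": 28}
    - {"dp": [0,0,1.1],"spin": 35}
    - {"dp": [0,0,1.3],"spin": 42}
    - {"dp": [0,0,1.5],"spin": 49}
    - {"dp": [0,0,1.8],"spin": 56}
    - {"dp": [0,0,2],"spin": 63}
    - {"dp": [0,0,2.2],"spin": 67}
    - {"dp": [0,0,2.2],"spin": 67}

```text
t: 39.73
ee_pos: [0.5254, 0.2955, 0.2152]
eef_rot: [0.8, -0.6, 0.0, -0.001]
contact_force: [-1.0, 1.5, 5.4]
width: 0.0103
grasp_force: 60.9
```

Run:
```python
from h import *
s=st();print(s['wrist_torque'])
```

```text
t 39.73 pos [0.5254 0.2955 0.2152] yang -163.7 q7 -2.85 w 0.0103 F [-1.   1.5  5.4]
[ 0.32665257  0.36559318 -0.00753676]
```

Not snug yet after about 345°. I'll regrip with a half turn back.

step_arm:
  targets:
    - {"dp": [0,0,-1.5],"spin": 0}
    - {"dp": [0,0,-1.5],"spin": 0}
    - {"dp": [0,0,-1.5],"spin": 0}
    - {"dp": [0,0,-1.5],"spin": 0}
    - {"dp": [0,0,-1.5],"spin": 0}
  claw: 0

```text
t: 40.15
ee_pos: [0.5251, 0.2947, 0.2151]
eef_rot: [0.8, -0.6, 0.0, 0.0]
contact_force: [0.3, 0.1, -0.1]
width: 0.0427
grasp_force: 0.0
```

step_arm:
  targets:
    - {"dp": [0,0,-20],"spin": 0}
    - {"dp": [0,0,-45],"spin": 0}
    - {"dp": [0,0,-45],"spin": -7}
    - {"dp": [0,0,-45],"spin": -14}
    - {"dp": [0,0,-45],"spin": -21}
    - {"dp": [0,0,-45],"spin": -28}
    - {"dp": [0,0,-45],"spin": -35}
    - {"dp": [0,0,-45],"spin": -42}
    - {"dp": [0,0,-45],"spin": -49}
    - {"dp": [0,0,-45],"spin": -56}
    - {"dp": [0,0,-45],"spin": -63}
    - {"dp": [0,0,-45],"spin": -70}
    - {"dp": [0,0,-45],"spin": -77}
    - {"dp": [0,0,-45],"spin": -84}
    - {"dp": [0,0,-45],"spin": -90}
    - {"dp": [0,0,-45],"spin": -90}

```text
t: 41.48
ee_pos: [0.5251, 0.2946, 0.2604]
eef_rot: [0.99, 0.143, -0.0, -0.0]
contact_force: [0.6, -0.2, 0.6]
width: 0.043
grasp_force: 0.0
```

step_arm:
  targets:
    - {"dp": [0,0,0],"spin": -7}
    - {"dp": [0,0,0],"spin": -14}
    - {"dp": [0,0,0],"spin": -21}
    - {"dp": [0,0,0],"spin": -28}
    - {"dp": [0,0,0],"spin": -35}
    - {"dp": [0,0,0],"spin": -42}
    - {"dp": [0,0,0],"spin": -49}
    - {"dp": [0,0,0],"spin": -56}
    - {"dp": [0,0,0],"spin": -63}
    - {"dp": [0,0,0],"spin": -70}
    - {"dp": [0,0,0],"spin": -77}
    - {"dp": [0,0,0],"spin": -84}
    - {"dp": [0,0,0],"spin": -90}
    - {"dp": [0,0,0],"spin": -90}
    - {"dp": [0,0,0],"spin": -90}

```text
t: 42.73
ee_pos: [0.5252, 0.2946, 0.2602]
eef_rot: [0.601, 0.799, -0.0, -0.0]
contact_force: [0.2, 0.1, -0.9]
width: 0.0426
grasp_force: 0.0
```

Run:
```python
from h import *
s=st();c=cam('wrist','w13.png');save(c,'w13.npz')
p=np.array(s['ee_pos']);R=Ro.from_quat(s['eef_rot']).as_matrix()
for x in(-28,0,28): print(x,np.round(proj(c,'wrist',np.r_[np.array([.5252,.2952]),.207]+R@np.array([x,0,0])/1000),1))
g=cv2.cvtColor(c['pixels'],cv2.COLOR_RGB2GRAY)
for v in range(215,375,8): print(v,g[v,270:360:4].tolist())
```

```text
t 42.73 pos [0.5252 0.2946 0.2602] yang 16.1 q7 -0.07 w 0.0426 F [ 0.2  0.1 -0.9]
-28 [312.1 319.1]
0 [312.1 270.5]
28 [312.1 216.7]
215 [114, 113, 110, 115, 116, 114, 108, 87, 70, 63, 77, 90, 93, 112, 113, 111, 117, 110, 115, 114, 113, 112, 117]
223 [109, 113, 115, 117, 116, 110, 68, 64, 72, 55, 53, 59, 59, 57, 103, 114, 117, 117, 116, 113, 114, 118, 113]
231 [221, 120, 113, 113, 102, 64, 76, 47, 47, 72, 74, 77, 75, 65, 46, 90, 115, 110, 115, 116, 114, 113, 105]
239 [219, 114, 101, 62, 89, 85, 43, 44, 49, 74, 74, 69, 75, 79, 51, 48, 67, 114, 110, 109, 104, 116, 118]
247 [178, 59, 160, 219, 209, 63, 49, 75, 58, 67, 70, 75, 74, 69, 66, 77, 43, 101, 102, 108, 123, 109, 140]
255 [150, 215, 211, 220, 224, 59, 73, 72, 55, 59, 73, 74, 76, 64, 63, 73, 76, 87, 115, 157, 215, 215, 219]
263 [210, 219, 219, 218, 218, 76, 74, 77, 63, 63, 77, 69, 72, 71, 66, 74, 78, 161, 217, 215, 218, 216, 215]
271 [214, 217, 213, 217, 214, 198, 146, 104, 64, 69, 73, 71, 70, 62, 69, 78, 76, 215, 215, 215, 213, 216, 214]
279 [212, 213, 210, 214, 212, 216, 206, 154, 114, 59, 70, 77, 76, 62, 67, 127, 216, 214, 216,
[... 629 characters left out ...]
 212, 208, 208, 208, 208, 210, 213, 210, 211, 209, 207, 209, 209, 212, 207, 210, 205, 205, 196, 171]
335 [202, 200, 208, 208, 206, 210, 208, 211, 205, 207, 207, 207, 210, 207, 207, 206, 208, 208, 210, 208, 204, 206, 202]
343 [208, 206, 206, 207, 209, 210, 207, 210, 204, 208, 207, 207, 204, 206, 205, 205, 207, 205, 207, 208, 205, 204, 206]
351 [234, 233, 232, 229, 225, 213, 202, 205, 204, 203, 204, 202, 202, 202, 205, 204, 195, 202, 212, 214, 221, 219, 213]
359 [230, 232, 229, 224, 226, 226, 230, 236, 237, 236, 234, 233, 233, 232, 227, 223, 215, 218, 212, 216, 216, 216, 214]
367 [229, 232, 230, 226, 222, 224, 227, 229, 231, 225, 222, 225, 232, 233, 231, 232, 227, 228, 224, 214, 213, 211, 210]
```

The nut stands upright with its bar aligned to the tool (columns 304–322, rows 224–321). Regripping now.

step_arm:
  targets:
    - {"dp": [0,0,20],"spin": 0}
    - {"dp": [0,0,38],"spin": 0}
    - {"dp": [0,0,45],"spin": 0}
    - {"dp": [0,0,45],"spin": 0}
    - {"dp": [0,0,45],"spin": 0}

```text
t: 43.2
ee_pos: [0.5251, 0.295, 0.2154]
eef_rot: [0.6, 0.8, -0.0, 0.0]
contact_force: [-0.2, 1.1, 0.7]
width: 0.0428
grasp_force: 0.0
```

step_arm:
  targets:
    - {"dp": [0,0,0],"spin": 0}
    - {"dp": [0,0,0],"spin": 0}
    - {"dp": [0,0,0],"spin": 0}
    - {"dp": [0,0,0],"spin": 0}
    - {"dp": [0,0,0],"spin": 0}
    - {"dp": [0,0,0],"spin": 0}
    - {"dp": [0,0,0],"spin": 0}
  claw: 1
  squeeze: 60

```text
t: 43.78
ee_pos: [0.526, 0.2952, 0.2167]
eef_rot: [0.599, 0.8, 0.001, 0.001]
contact_force: [0.3, 0.0, 5.0]
width: 0.0099
grasp_force: 61.6
```

step_arm:
  targets:
    - {"dp": [0,0,0.4],"spin": 7}
    - {"dp": [0,0,0.7],"spin": 14}
    - {"dp": [0,0,1],"spin": 21}
    - {"dp": [0,0,1.2],"spin": 28}
    - {"dp": [0,0,1.4],"spin": 35}
    - {"dp": [0,0,1.7],"spin": 42}
    - {"dp": [0,0,1.9],"spin": 49}
    - {"dp": [0,0,2.1],"spin": 56}
    - {"dp": [0,0,2.4],"spin": 63}
    - {"dp": [0,0,2.6],"spin": 70}

```text
t: 44.62
ee_pos: [0.5249, 0.2948, 0.2144]
eef_rot: [0.951, 0.309, 0.0, -0.0]
contact_force: [-2.6, -1.2, 9.8]
width: 0.0104
grasp_force: 62.1
```

Run:
```python
from h import *
s=st();print(s['wrist_torque'],s['tau'][6])
```

```text
t 44.62 pos [0.5249 0.2948 0.2144] yang -54.0 q7 -1.16 w 0.0104 F [-2.6 -1.2  9.8]
[-0.29634841  0.67991658  0.02338396] 1.0441283136606216
```

step_arm:
  targets:
    - {"dp": [0,0,0.2],"spin": 7}
    - {"dp": [0,0,0.4],"spin": 14}
    - {"dp": [0,0,0.6],"spin": 21}
    - {"dp": [0,0,0.8],"spin": 28}
    - {"dp": [0,0,1],"spin": 35}
    - {"dp": [0,0,1.2],"spin": 42}

```text
t: 45.12
ee_pos: [0.5247, 0.2954, 0.2137]
eef_rot: [0.999, -0.052, -0.0, -0.001]
contact_force: [-4.0, -0.1, 11.6]
width: 0.01
grasp_force: 62.5
```

Run:
```python
from h import *
s=st();print(s['wrist_torque'],s['tau'][6])
```

```text
t 45.12 pos [0.5247 0.2954 0.2137] yang -95.9 q7 -1.81 w 0.01 F [-4.  -0.1 11.6]
[-0.2298365   0.88024849  0.15268535] 0.9486481547355652
```

step_arm:
  targets:
    - {"dp": [0,0,0.2],"spin": 7}
    - {"dp": [0,0,0.4],"spin": 14}
    - {"dp": [0,0,0.6],"spin": 21}
    - {"dp": [0,0,0.8],"spin": 28}
    - {"dp": [0,0,1],"spin": 35}
    - {"dp": [0,0,1.2],"spin": 42}
    - {"dp": [0,0,1.2],"spin": 42}

```text
t: 45.7
ee_pos: [0.5247, 0.296, 0.2134]
eef_rot: [0.914, -0.405, -0.0, -0.001]
contact_force: [-4.8, 0.4, 16.1]
width: 0.0102
grasp_force: 63.1
```

Run:
```python
from h import *
s=st();print(s['wrist_torque'],s['tau'][6])
```

```text
t 45.7 pos [0.5247 0.296  0.2134] yang -137.8 q7 -2.46 w 0.0102 F [-4.8  0.4 16.1]
[ 0.1059874   1.45629212 -0.0464997 ] -0.5695690400898457
```

step_arm:
  targets:
    - {"dp": [0,0,0],"spin": 7}
    - {"dp": [0,0,0],"spin": 14}
    - {"dp": [0,0,0],"spin": 21}

```text
t: 45.95
ee_pos: [0.5247, 0.2963, 0.2134]
eef_rot: [0.825, -0.565, -0.001, -0.001]
contact_force: [-3.6, 0.1, 14.3]
width: 0.0101
grasp_force: 64.4
```

Run:
```python
from h import *
s=st();print(s['wrist_torque'],s['tau'][6])
c=cam('wrist','w14.png');save(c,'w14.npz');g=cv2.cvtColor(c['pixels'],cv2.COLOR_RGB2GRAY)
for v in range(240,400,10): print(v,g[v,280:350:4].tolist())
# cover rib direction seen in the top view is checked later
```

```text
t 45.95 pos [0.5247 0.2963 0.2134] yang -158.7 q7 -2.79 w 0.0101 F [-3.6  0.1 14.3]
[0.02863201 1.20970745 0.98861315] 0.20816721953451633
240 [107, 102, 102, 73, 63, 61, 54, 45, 55, 80, 172, 190, 204, 200, 201, 199, 200, 201]
250 [102, 71, 64, 63, 62, 56, 79, 87, 89, 79, 73, 62, 115, 197, 199, 196, 199, 199]
260 [65, 69, 62, 38, 43, 86, 120, 136, 129, 130, 120, 101, 50, 55, 52, 192, 196, 197]
270 [94, 69, 38, 33, 44, 59, 66, 70, 66, 66, 116, 123, 43, 48, 52, 49, 118, 100]
280 [104, 44, 50, 70, 61, 57, 58, 67, 69, 63, 70, 61, 62, 66, 59, 48, 92, 97]
290 [99, 90, 92, 95, 58, 55, 61, 69, 69, 68, 63, 53, 23, 96, 97, 93, 85, 98]
300 [39, 96, 93, 93, 27, 44, 65, 66, 67, 66, 64, 53, 17, 87, 98, 94, 79, 22]
310 [84, 96, 95, 91, 18, 36, 57, 64, 68, 66, 67, 55, 19, 59, 92, 94, 96, 28]
320 [97, 91, 94, 74, 23, 33, 57, 58, 68, 63, 60, 57, 19, 28, 96, 93, 92, 80]
330 [20, 23, 48, 112, 34, 32, 55, 60, 73, 66, 61, 58, 24, 36, 135, 26, 18, 25]
340 [26, 22, 23, 30, 36, 27, 57, 61, 65, 65, 65, 54, 25, 30, 19, 22, 25, 24]
350 [22, 20, 25, 28, 31, 40, 71, 63, 66, 64, 67, 66, 24, 34, 23, 18, 24, 21]
360 [25, 26, 18, 24, 31, 64, 61, 62, 65, 59, 67, 69, 29, 30, 30, 19, 22, 16]
370 [17, 23, 29, 28, 31, 95, 94, 89, 74, 77, 90, 95, 41, 32, 30, 21, 24, 20]
380 [26, 19, 30, 58, 99, 101, 98, 100, 97, 100, 100, 100, 95, 91, 24, 26, 22, 21]
390 [21, 21, 21, 83, 95, 97, 98, 98, 93, 90, 97, 102, 97, 100, 23, 23, 22, 21]
```

Twist has reached 0.99 N m, so the nut is snug. Releasing and backing off.

step_arm:
  targets:
    - {"dp": [0,0,-3],"spin": 0}
    - {"dp": [0,0,-3],"spin": 0}

```text
t: 46.17
ee_pos: [0.5246, 0.2962, 0.2134]
eef_rot: [0.826, -0.563, -0.001, -0.0]
contact_force: [-0.6, 2.3, 3.6]
width: 0.0103
grasp_force: 61.5
```

step_arm:
  targets:
    - {"dp": [0,0,0],"spin": 0}
    - {"dp": [0,0,0],"spin": 0}
    - {"dp": [0,0,0],"spin": 0}
    - {"dp": [0,0,0],"spin": 0}
    - {"dp": [0,0,0],"spin": 0}
  claw: 0

```text
t: 46.58
ee_pos: [0.5251, 0.2945, 0.2131]
eef_rot: [0.826, -0.564, -0.0, 0.0]
contact_force: [-0.0, -0.0, 0.3]
width: 0.0426
grasp_force: 0.0
```

step_arm:
  targets:
    - {"dp": [0,0,-20],"spin": 0}
    - {"dp": [0,0,-50],"spin": 0}
    - {"dp": [0,0,-80],"spin": 0}
    - {"dp": [0,0,-80],"spin": 0}
    - {"dp": [0,0,-80],"spin": 0}

```text
t: 47.0
ee_pos: [0.5263, 0.2944, 0.2955]
eef_rot: [0.826, -0.564, 0.001, -0.002]
contact_force: [-0.2, -0.5, -0.5]
width: 0.0429
grasp_force: 0.0
```

Run:
```python
from h import *
s=st();R=Ro.from_quat(s['eef_rot']).as_matrix();print('retreat to (.40,0,.30):',tool([.40,0,.30]))
c=cam('wrist');save(c,'w15.npz');g=cv2.cvtColor(c['pixels'],cv2.COLOR_RGB2GRAY)
for x in(-28,0,28): print(x,np.round(proj(c,'wrist',np.r_[.5250,.2955,.207]+R@np.array([x,0,0])/1000),1))
for v in range(200,320,8): print(v,g[v,280:350:4].tolist())
```

```text
t 47.0 pos [0.5263 0.2944 0.2955] yang -158.7 q7 -2.85 w 0.0429 F [-0.2 -0.5 -0.5]
retreat to (.40,0,.30): [228.4 224.6  -5.4]
-28 [315.3 300.4]
0 [315.4 258.5]
28 [315.6 213. ]
200 [208, 208, 206, 200, 122, 109, 109, 111, 109, 109, 73, 81, 205, 210, 199, 213, 213, 211]
208 [206, 211, 109, 106, 102, 105, 108, 77, 50, 50, 98, 201, 207, 209, 211, 210, 211, 210]
216 [159, 107, 110, 108, 91, 70, 62, 108, 129, 135, 121, 131, 207, 208, 202, 206, 205, 205]
224 [109, 108, 103, 75, 75, 44, 49, 132, 139, 138, 137, 75, 53, 167, 201, 205, 203, 200]
232 [101, 59, 84, 107, 44, 61, 84, 113, 131, 140, 124, 101, 108, 52, 193, 197, 205, 180]
240 [94, 104, 98, 111, 60, 68, 63, 65, 122, 141, 124, 101, 140, 137, 155, 145, 100, 104]
248 [104, 108, 105, 110, 70, 71, 66, 58, 66, 95, 123, 64, 69, 74, 93, 104, 106, 105]
256 [107, 106, 105, 107, 92, 71, 68, 58, 66, 68, 63, 54, 67, 72, 100, 102, 106, 103]
264 [101, 103, 103, 106, 102, 106, 89, 56, 67, 71, 66, 59, 100, 169, 104, 102, 104, 104]
272 [100, 106, 104, 104, 105, 94, 97, 57, 67, 68, 61, 58, 104, 101, 108, 99, 99, 182]
280 [98, 103, 98, 103, 101, 101, 100, 67, 68, 65, 64, 66, 104, 88, 99, 105, 99, 102]
288 [92, 101, 102, 104, 104, 101, 99, 58, 65, 63, 69, 65, 106, 98, 91, 102, 103, 102]
296 [102, 106, 100, 102, 99, 104, 107, 101, 85, 87, 92, 103, 105, 103, 103, 95, 106, 101]
304 [102, 104, 105, 103, 101, 104, 105, 100, 99, 102, 101, 102, 98, 104, 96, 97, 98, 100]
312 [102, 101, 101, 100, 105, 105, 100, 105, 103, 100, 108, 100, 102, 100, 101, 94, 89, 102]
```

step_arm:
  targets:
    - {"dp": [25,25,-5],"spin": 0}
    - {"dp": [53,52,-5],"spin": 0}
    - {"dp": [81,80,-5],"spin": 0}
    - {"dp": [109,107,-5],"spin": 0}
    - {"dp": [137,135,-5],"spin": 0}
    - {"dp": [165,162,-5],"spin": 0}
    - {"dp": [193,190,-5],"spin": 0}
    - {"dp": [220,217,-5],"spin": 0}
    - {"dp": [228,225,-5],"spin": 0}
    - {"dp": [228,225,-5],"spin": 0}

```text
t: 47.88
ee_pos: [0.3966, -0.0027, 0.2972]
eef_rot: [0.825, -0.566, -0.003, -0.002]
contact_force: [-0.1, 0.7, -0.1]
width: 0.0427
grasp_force: 0.0
```

Run:
```python
from h import *
st();t=cam('top','topF.png');g=cv2.cvtColor(t['pixels'],cv2.COLOR_RGB2GRAY)
piv=np.array([.383,.268])
for a in (264,272,279,286,294):
    d=np.array([np.cos(np.radians(a)),np.sin(np.radians(a))]);v=[]
    for q in np.arange(.02,.1,.008):
        u=proj(t,'top',[*(piv+d*q),.069]);v.append(int(g[int(round(u[1])),int(round(u[0]))]))
    print(a,v)
s=cam('side','sideF.png');gs=cv2.cvtColor(s['pixels'],cv2.COLOR_RGB2GRAY)
for u in(295,313,330):print(u,gs[196:222,u].tolist())
# new/remaining bolt-like changes on the bench: compare with start
a=cv2.imread('pics/top0.png').astype(int);b=cv2.imread('pics/topF.png').astype(int)
m=(np.abs(a-b).max(2)>45).astype(np.uint8);m=cv2.morphologyEx(m,cv2.MORPH_OPEN,np.ones((2,2),np.uint8))
n,l,S,C=cv2.connectedComponentsWithStats(m)
print([(C[i].round().astype(int).tolist(),int(S[i,4])) for i in range(1,n) if S[i,4]>12 and 140<C[i][0]<490 and 115<C[i][1]<350])
```

```text
t 47.88 pos [ 0.3966 -0.0027  0.2972] yang -158.9 q7 -3.01 w 0.0427 F [-0.1  0.7 -0.1]
264 [139, 45, 73, 102, 103, 157, 155, 164, 165, 164]
272 [129, 51, 53, 55, 44, 38, 63, 96, 163, 162]
279 [105, 50, 52, 53, 56, 53, 56, 49, 157, 162]
286 [103, 46, 45, 89, 117, 150, 152, 156, 163, 148]
294 [73, 148, 152, 147, 152, 156, 166, 157, 160, 157]
295 [147, 80, 130, 142, 144, 141, 95, 106, 145, 144, 144, 147, 144, 145, 146, 122, 66, 77, 77, 64, 65, 65, 60, 67, 66, 62]
313 [145, 146, 153, 73, 75, 78, 77, 72, 73, 85, 144, 145, 146, 146, 148, 147, 152, 98, 80, 79, 85, 65, 65, 69, 66, 65]
330 [142, 142, 128, 85, 145, 144, 142, 96, 124, 148, 146, 144, 146, 145, 144, 100, 70, 75, 78, 64, 64, 64, 63, 64, 63, 67]
[([338, 165], 104), ([315, 153], 37), ([295, 161], 24), ([176, 188], 1061), ([287, 195], 221), ([151, 202], 237), ([183, 199], 279), ([436, 212], 201), ([444, 204], 75), ([197, 206], 81), ([229, 211], 59), ([402, 207], 26), ([456, 203], 24), ([197, 215], 68), ([303, 211], 28), ([365, 225], 24), ([220, 228], 17), ([321, 344], 10648), ([211, 235], 23), ([177, 244], 131), ([190, 242], 64), ([225, 264], 218), ([213, 286], 203), ([432, 287], 284), ([366, 288], 173), ([353, 292], 69), ([390, 315], 213)]
```

```bash
python3 -c "
from bench import r
print(r.hand_in())"
```

```text
the job is handed in; nothing more can be done
None
```

The job is done and handed in: drain cock closed, both loose bolts in the bowl, the cover down on the rim, and the wing nut snug (about 1 N m) and released; the verdict was not shown.

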